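# Unlock the stock chest and set out the candles

### The arm

A 6-joint arm with a two-finger parallel gripper is mounted at the origin on the work surface. World frame = base frame: x ahead of the robot, y to its left, z up, the work surface at z = 0. Lengths are in m, angles in rad, forces in N, time in s.
With the tool pointing down it reaches from about 0.3 to 0.775 m from the base axis. Payload 14.6 kg.
Tool frame: the origin (TCP) lies at the very end of the fingers, on their centre line; the grasp point (between the pads) lies 19 mm behind it; z points along the fingers, y is the direction in which the jaws open and shut (so a half turn about z gives the same grasp; the last joint's range is limited). The gripper opens to 94 mm and grips with 3 to 60 N. Pads are 16 mm wide; open, the fingers measure 119 mm over their backs; the gripper's body (75 mm by 177 mm) begins 78 mm behind the grasp point.
Start: joints at [-0.067, 0.3, 1.521, -0, 1.321, -0.067], TCP at [0.55, -0, 0.205] pointing down, gripper open.
Joint ranges: [-3.03, 3.03], [-0.79, 2.21], [0.23, 2.52], [-1.04, 4.18], [0, 3.07], [-2.55, 2.55]. Speed limits (rad/s): [2.22, 2.22, 2.57, 3.14, 3.14, 3.14].

### API

Orientations are given as a unit quaternion [x, y, z, w].
In Python, from rig import manip, optics, workorder, models gives the robot as it stands.
- The arm moves only by the tool move_arm, never from a script. Its argument "targets" is text: rows parted by semicolons, each of 5 numbers parted by spaces: the shift along the world's x, y, z in cm, then the turn about the world's z in rad, then the closure, from 0 (fully open) to 1 (shut). In form: x y z yaw grip; .... A call has exactly 10 rows; each row is the pose to reach, as a shift and turn from the pose commanded when the call began; what a row does not reach only later rows make up. A row lasts 1/12 s, in which the tool goes at most 41.7 mm and 7.16 degrees, less where a joint would pass 70% of its speed; a pose out of reach is approached as far as the arm can. A call with a gripper value outside its range is refused whole. The fingers move at their own pace and stop on an object; "squeeze" is the grip in N (left out, the last holds). Time passes only in rows, so rows that repeat a pose let the fingers close, or fill a call up. It gives the time, the measured TCP pose, the force and the opening at its end, in the units of the state.
- manip.read_state(): the state, without advancing time (a new reading comes with each control period).
- optics.get_image(name): name is "scene" or "side" or "wrist"; returns a dict with "image" (384x512x3 uint8, red, green, blue), "range_z" (384x512 float32, m along the optical axis (not along the pixel's ray), 0 where there is no reading), "fx", "fy", "cx", "cy" (pixels), "R" (3x3) and "t" (3): a world point X has camera coordinates R X + t. Camera axes: x right, y down, z forward; pixel columns grow to the right and rows downward; lengths in m; the calibration is good to about 2 mm. A picture is of the moment at which its call begins.
- workorder.close_job(): hands the job in, once; it reports no verdict.
Trained networks look in a picture, given as the dict that the camera call returned (one of the last four; its "shot" number tells which), for a name from the list of things; names that differ only in an ending like _2 or _b are one class to them, and where a whole thing is asked for, a point or a joint stands for the part that bears it (a point fixed in the world has none). Each returns a list of dicts, best first, with "p" (0 to 1); they miss things now and then, are a little off and sometimes report something else, mostly with a low value. They report only what shows in the picture. A call takes as long as a camera call. They do not tell look-alikes from the thing itself.
- models.boxes_of(picture, label): "centre" ([x, y, z] in m, in world coordinates, good to about 4 mm: the middle of the surface that is visible of it).
- models.outline_of(picture, label): "pixels" (384x512 bool, what is visible of it).
- models.mark_of(picture, label): "centre" ([x, y, z] in m, in world coordinates, good to about 4 mm: a listed point, or the origin of a listed thing).
The state is a dict: "time": time; "qpos": joint angles; "joint_vel": joint speeds; "joint_torque": joint torques, N m; "tool_pos": TCP position; "orientation": TCP orientation; "wrist_force": force on the tool from outside, world axes, zero at the start; "moment": the same for the moment, N m; "finger_gap": finger opening in m.
Only numpy, scipy, OpenCV 4.12 (cv2) and the standard library are available. Lean on these libraries where they do the work, as an engineer would, in place of code of your own. Each camera call takes 0.05 s, during which the arm holds its last target.

### The job

Take the key from its wooden block, push it fully into the lock of the stock chest and turn it clockwise as far as it goes; then press the long release bar at its middle, so that both ends go down evenly, all the way until the lid springs open. Stand every candle from the chest upright on the round tray, and only then slide the tray along the table, without lifting it, until it lies wholly on the round cork mat with all the candles still standing on it. Leave the key in the lock, turned, with the lid open, and do not disturb the other things on the table.

Things in the scene. Friction and masses are not known exactly. Their poses are not given: they have to be found in the camera images.
- key_bow (a point): Centre of the bow (flat black grip) of the loose steel key, standing bow-up in a wooden block. Bow 30 mm wide (key x), 10 thick (key y: pinch across it), 30 tall. Below it a stem 10 mm long, a collar 20 across and 4 thick, then the flat blade 14 wide (x), 5 thick (y), 26 long, its tip 55 mm below this point. 40 g. Lifts straight out. Same either way round.
- key_tip (a point): Tip of the key's blade, on the key's axis; same axes as the key (z from the tip up to the bow).
- key_block: Fixed wooden block, 50 x 60 mm, 36 mm tall, whose top slot holds the key; origin at its underside. The slot runs along its x.
- chest: Fixed plywood chest, origin on the table under its compartment's centre. Compartment 170 (x) x 260 (y) mm inside, walls 10, floor 30 mm and lid top 100 mm above the table; lid hinged on the far (+x) edge. In front of it a grey metal ledge from 95 to 205 mm toward the robot (chest -x), 280 wide, 100 high, with the lock at its -y end and the release bar beside it.
- lock_mouth (a point): Centre of the mouth of the key slot in the brass lock cylinder (in a round steel plate) in the ledge's top, facing up, 100 mm above the table. Turns with the cylinder; x runs along the slot. Slot 16.5 (x) x 7.5 mm (y), 29 deep, small lead-in; the key is fully in when its collar rests on the cylinder (tip 26 mm down).
- lock_turn (a joint): Angle of the lock cylinder, rad, 0 to 1.5, starts at 0 to 0.2, grows clockwise seen from above, stays where it is left (friction about 0.05 N m). Above 1.15 the hidden bolt is clear of the release bar. The key has up to about 0.2 rad of play in the slot, so the cylinder lags behind the hand.
- bar_mid (a point): Centre of the top face of the long black release bar on the ledge. The bar is 160 mm long (along the chest's y), 24 mm wide, its top about 14 mm above the ledge. It pushes straight down and also rocks.
- bar (a joint): How far the bar is pushed down, m: 0 (up) to 0.012 (bottom). A spring lifts it: about 4 N to start and 8 N at the bottom. While the bolt is not withdrawn it stops at about 0.002; from about 0.007 it frees the lid.
- bar_rock (a joint): How far the bar is rocked end to end, rad, within -0.09 to 0.09; 0 is level. A stiff spring levels it; pressing off centre rocks it (0.03 rad at about 25 mm off centre).
- lid (a joint): Angle of the chest's lid, rad: 0 shut, 2.1 fully open, tilted back beyond its hinge. Once freed by the bar a damped spring swings it open by itself in about 1.5 s and keeps it open. Its front edge is 70 mm beyond the bar's centre line, so keep clear above it.
- tray: Loose round dark wooden tray, 200 mm across, origin at the centre of its underside; rim 14 mm high and 5 mm thick, floor 6 mm above the table; about 0.45 kg.
- mat: Round cork mat, 250 mm across, flat on the table (1 mm, no edge to catch on); origin at its centre. It does not move.
- candle1_c (a point): Centre (half-way up) of a loose cream pillar candle, 44 mm across, 45 mm tall, about 62 g, upright (z up) on the floor of the chest's compartment. Two to four such candles are present; None for those that are absent.
- candle2_c (a point): Centre (half-way up) of a loose cream pillar candle, 44 mm across, 45 mm tall, about 62 g, upright (z up) on the floor of the chest's compartment. Two to four such candles are present; None for those that are absent.
- candle3_c (a point): Centre (half-way up) of a loose cream pillar candle, 44 mm across, 45 mm tall, about 62 g, upright (z up) on the floor of the chest's compartment. Two to four such candles are present; None for those that are absent.
- candle4_c (a point): Centre (half-way up) of a loose cream pillar candle, 44 mm across, 45 mm tall, about 62 g, upright (z up) on the floor of the chest's compartment. Two to four such candles are present; None for those that are absent.
- cone_a: Pine cone, 50 mm across, 61 mm tall; origin at the centre of its underside. Bystander, leave it alone.
- cone_b: Pine cone, 50 mm across, 61 mm tall; origin at the centre of its underside. Bystander, leave it alone.
- ribbon: Grey roll of ribbon, 64 mm across, 25 mm tall; origin at the centre of its underside. Bystander, leave it alone.
- spray_can: White spray can, 52 mm across, 160 mm tall; origin at the centre of its underside. Bystander, leave it alone.
- scissors: Pair of scissors lying flat, 170 x 50 mm, 11 mm high; origin at the centre of its underside. Bystander, leave it alone.
Mind the look-alikes: they are no part of the job. Several things have the shape of the tray; the one meant has the colours described above. There is more than one size of the part that bears key_bow; the job needs the smaller.

How it is judged:
On the way, in this order (a step that is already met when the one before it is completed fails the run):
1. the key is pushed fully into the lock (z of key_tip in the frame of lock_mouth below -0.022 m and horizontal distance between key_tip and lock_mouth below 0.004 m and value of joint lock_turn below 0.6 rad), for 0.1 s.
2. the key, fully in, is turned clockwise so that the bolt is withdrawn (beyond 1.15 rad) (z of key_tip in the frame of lock_mouth below -0.022 m and horizontal distance between key_tip and lock_mouth below 0.004 m and value of joint lock_turn above 1.15 rad), for 0.1 s.
3. the bar is pressed down (beyond 8 mm) and level (within 0.035 rad) (value of joint bar above 0.008 m and value of joint bar_rock between -0.035 and 0.035 rad), for 0.04 s.
4. the lid has sprung open (value of joint lid above 1.8 rad), for 0.1 s.
5. every candle stands upright on the tray, before the tray is on the mat (horizontal distance between each of candle1_c, candle2_c, candle3_c, candle4_c and tray below 0.08 m and angle between each of candle1_c, candle2_c, candle3_c, candle4_c's own z axis and vertical below 0.15 rad and height (world z) of each of candle1_c, candle2_c, candle3_c, candle4_c below 0.036 m and linear speed of each of candle1, candle2, candle3, candle4 below 0.03 m/s and horizontal distance between tray and mat above 0.06 m), for 0.2 s.
At the end, for the whole second after the job is handed in: Key fully in (tip 22 mm or more down) and turned beyond 1.15 rad, lid open beyond 1.8 rad; every candle upright (0.15 rad) on the tray floor within 80 mm of its centre; tray flat and at rest, its centre within 25 mm of the mat's centre (all of step 2 and value of joint lid above 1.8 rad and horizontal distance between each of candle1_c, candle2_c, candle3_c, candle4_c and tray below 0.08 m and angle between each of candle1_c, candle2_c, candle3_c, candle4_c's own z axis and vertical below 0.15 rad and height (world z) of each of candle1_c, candle2_c, candle3_c, candle4_c below 0.036 m and linear speed of each of candle1, candle2, candle3, candle4 below 0.03 m/s and horizontal distance between tray and mat below 0.025 m and height (world z) of tray below 0.005 m and linear speed of tray below 0.02 m/s); the robot touches nothing.
It fails at once if a bystander is moved more than 50 mm (distance of any of cone_a, cone_b, ribbon, spray_can, scissors from where it was at the start of the episode above 0.05 m).
It fails at once if the tray is lifted more than 30 mm off the table (height (world z) of tray above 0.03 m).
Of candle1, candle2, candle3, candle4 only 2 to 4 are there at a start; the rules pass over those that are not, and their reading is None.
At some moment in a run one of tray may be knocked a few centimetres aside while the robot is not near it.
It also fails if it takes over 210 s, if anything falls off the work surface, if the arm or the gripper's body presses on something with over 40 N, if the wrist force passes 120 N, or if a joint passes its speed limit or range.

## Working session

There is one attempt and no reset: what is moved stays moved. The work goes in short steps, Python scripts to look and compute and a tool call to move; the robot and the scene stay as the last step left them, time stands still between calls to the robot, and variables do not carry over. Pictures are saved under pics/ and viewed, and the job is handed in when it is done.

Besides the shell and the picture viewer there is one more tool, called in YAML: its name, and indented under it one key for each argument. move_arm: Moves the arm, as the interface text tells. Its arguments: {"type":"object","properties":{"targets":{"type":"string"},"squeeze":{"type":"number"}},"required":["targets"]}

```bash
ls; mkdir -p pics
cat > h.py <<'E'
import numpy as np, cv2
from rig import manip, optics, workorder, models
def snap(n,fn):
    p=optics.get_image(n); cv2.imwrite('pics/'+fn,cv2.cvtColor(p['image'],cv2.COLOR_RGB2BGR)); return p
def pix(p,X):
    c=p['R']@np.array(X)+p['t']; return np.round([p['fx']*c[0]/c[2]+p['cx'],p['fy']*c[1]/c[2]+p['cy']],0)
def world(p):
    z=p['range_z']; v,u=np.mgrid[0:z.shape[0],0:z.shape[1]]
    c=np.stack([(u-p['cx'])/p['fx']*z,(v-p['cy'])/p['fy']*z,z],-1)
    return (c-p['t'])@p['R']
E
python3 - <<'E'
from h import *
a=snap('scene','s0.png'); b=snap('side','d0.png'); c=snap('wrist','w0.png')
for n,p in (('scene',a),('side',b)):
  for l in ['key_bow','key_block','chest','lock_mouth','bar_mid','tray','mat','cone_a','ribbon','spray_can','scissors']:
    print(n,l,[(np.round(d['centre'],3).tolist(),round(d['p'],2),pix(p,d['centre']).tolist()) for d in models.mark_of(p,l)][:4])
print(manip.read_state())
E
```

```text
pics
scene key_bow [([0.727, 0.002, 0.07], 0.66, [287.0, 273.0]), ([0.66, -0.084, 0.064], 0.41, [242.0, 263.0])]
scene key_block [([0.658, -0.092, 0.003], 0.84, [240.0, 279.0])]
scene chest [([0.547, 0.294, -0.002], 0.87, [358.0, 211.0])]
scene lock_mouth [([0.392, 0.197, 0.099], 0.45, [306.0, 158.0])]
scene bar_mid [([0.38, 0.333, 0.112], 0.73, [347.0, 142.0]), ([0.686, -0.362, -0.002], 0.64, [129.0, 323.0]), ([0.659, -0.092, 0.012], 0.26, [240.0, 277.0])]
scene tray [([0.216, -0.299, -0.0], 0.69, [131.0, 185.0]), ([0.802, 0.272, -0.002], 0.69, [403.0, 285.0]), ([0.52, -0.15, 0.002], 0.66, [203.0, 244.0])]
scene mat [([0.491, -0.383, -0.002], 0.8, [112.0, 261.0])]
scene cone_a [([0.734, 0.096, 0.005], 0.84, [324.0, 281.0]), ([0.716, -0.216, -0.002], 0.76, [195.0, 315.0])]
scene ribbon [([0.375, 0.044, -0.002], 0.7, [255.0, 192.0])]
scene spray_can []
scene scissors [([0.686, -0.359, -0.003], 0.9, [130.0, 323.0])]
side key_bow [([0.727, 0.002, 0.074], 0.81, [168.0, 213.0]), ([0.659, -0.09, 0.069], 0.6, [197.0, 191.0]), ([0.374, 0.048, 0.004], 0.16, [298.0, 241.0])]
side key_block [([
[... 1082 characters left out ...]
: array([-6.66263129e-02,  2.99904588e-01,  1.52097021e+00,  3.85628604e-05,
        1.32066608e+00, -6.66179670e-02]), 'joint_vel': array([-2.93054991e-04,  8.49929169e-04,  6.75451441e-05, -1.99727070e-03,
        1.08691698e-04,  2.50833485e-04]), 'joint_torque': array([ 1.96621768e-03, -5.31665647e+01, -3.52907825e+01,  7.09445192e-02,
        2.14019307e-02, -3.39183913e-06]), 'tool_pos': array([ 5.50012486e-01, -8.10446840e-06,  2.05455679e-01]), 'orientation': array([7.07113106e-01, 7.07100456e-01, 3.11070027e-05, 7.18337177e-06]), 'wrist_force': array([-0.16404846,  0.46038691,  0.37317174]), 'moment': array([ 0.03506469, -0.02439222,  0.03725602]), 'finger_gap': 0.09383854173199607}
```

View pics/s0.png

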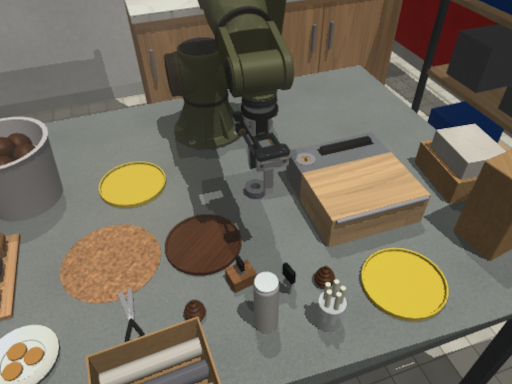

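View pics/d0.png

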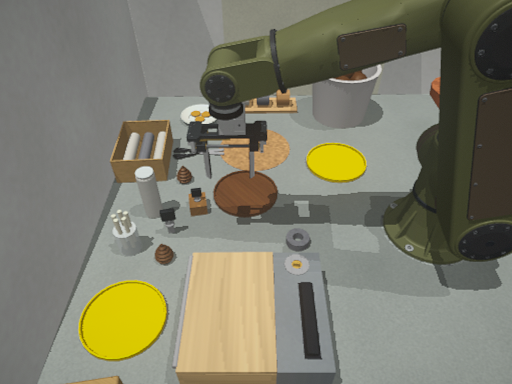

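View pics/w0.png

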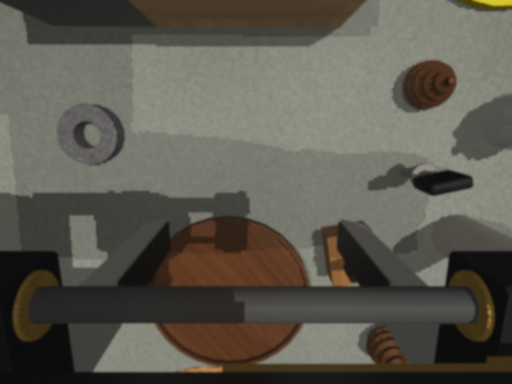

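Run:
```python
from h import *
for n in('scene','side'):
  p=optics.get_image(n); W=world(p)
  # chest top planes: z 0.095..0.105
  m=(abs(W[...,2]-0.1)<0.006)&(p['range_z']>0)&(W[...,0]>0.28)&(W[...,0]<0.75)&(W[...,1]>0.1)&(W[...,1]<0.5)
  print(n,m.sum(),cv2.minAreaRect(W[m][:,:2].astype(np.float32)))
  for l in('bar_mid','key_bow'):
    for o in models.outline_of(p,l)[:2]:
      q=W[o['pixels']&(p['range_z']>0)]; v,u=np.nonzero(o['pixels'])
      print(l,o['p'],len(q),u.mean(),v.mean(),np.median(q,0),cv2.minAreaRect(q[:,:2].astype(np.float32)))
```

```text
scene 7441 ((0.5416897535324097, 0.3282776474952698), (0.34641537070274353, 0.41201674938201904), 89.53877258300781)
bar_mid 0.87 438 345.8268792710706 144.15261958997723 [0.38869136 0.32549953 0.11324082] ((0.37600284814834595, 0.3353043794631958), (0.04534820094704628, 0.1773661971092224), 2.4523520469665527)
key_bow 0.82 284 288.44718309859155 277.1725352112676 [0.73343882 0.00229202 0.06773476] ((0.71767657995224, 0.007911749184131622), (0.02472592517733574, 0.060723915696144104), 75.24885559082031)
key_bow 0.47 126 240.3828125 265.9140625 [ 0.66517824 -0.0905352   0.06423082] ((0.6580262184143066, -0.08688051998615265), (0.019208483397960663, 0.035049714148044586), 73.28511047363281)
side 16829 ((0.49721503257751465, 0.2961500883102417), (0.2832842469215393, 0.3090156316757202), 89.3624038696289)
bar_mid 0.93 918 308.56832971800435 319.8958785249458 [0.3843573  0.33975042 0.11231515] ((0.3825608193874359, 0.3285164535045624), (0.1602577269077301, 0.026065558195114136), 89.38327026367188)
key_bow 0.48 266 167.6654135338346 218.64661654135338 [0.72892824 0.00966915 0.06434967] ((0.7355025410652161, -0.007642529904842377), (0.0382118821144104, 0.059869494289159775), 21.7761173248291)
key_bow 0.45 129 195.6124031007752 194.8217054263566 [ 0.66243127 -0.08455519  0.057916  ] ((0.6693643927574158, -0.11662999540567398), (0.03180231899023056, 0.0808577686548233), 14.81155014038086)
```

move_arm:
  targets: "2 -4 0 0 0; 5 -8 0 0 0; 8 -11 0 0 0; 10 -15 0 0 0; 10 -15 0 0 0; 10 -15 0 0 0; 10 -15 0 0 0; 10 -15 0 0 0; 10 -15 0 0 0; 10 -15 0 0 0"

```text
time: 2.38
tool_pos: [0.6499, -0.149, 0.206]
orientation: [0.707, 0.708, 0.0, 0.0]
wrist_force: [-1.1, -0.1, 0.5]
finger_gap: 0.0942
```

Run:
```python
from h import *
a=snap('wrist','w1.png'); b=snap('side','d1.png')
for n,p in (('wrist',a),('side',b)):
  for l in ['key_bow','key_block']:
    print(n,l,[(np.round(d['centre'],3).tolist(),round(d['p'],2),pix(p,d['centre']).tolist()) for d in models.mark_of(p,l)][:4])
  W=world(p)
  for o in models.outline_of(p,'key_bow')[:2]:
      q=W[o['pixels']&(p['range_z']>0)]; print(len(q),q.mean(0),cv2.minAreaRect(q[:,:2].astype(np.float32)))
c=cv2.imread('pics/d1.png')[150:260,140:260]; cv2.imwrite('pics/d1c.png',cv2.resize(c,None,fx=5,fy=5,interpolation=2))
```

```text
wrist key_bow [([0.722, 0.006, 0.068], 0.9, [337.0, 8.0]), ([0.656, -0.089, 0.064], 0.65, [259.0, 122.0])]
wrist key_block [([0.663, -0.087, 0.0], 0.84, [265.0, 119.0]), ([0.655, -0.088, 0.064], 0.66, [258.0, 121.0])]
493 [ 0.66058775 -0.08917183  0.06742511] ((0.6603402495384216, -0.08971406519412994), (0.020687934011220932, 0.028009137138724327), 76.27635955810547)
1322 [ 7.25001237e-01 -5.62594654e-04  7.10339889e-02] ((0.7450581789016724, 0.008317835628986359), (0.07500603049993515, 0.0208558551967144), 21.23414421081543)
side key_bow [([0.726, 0.004, 0.071], 0.6, [168.0, 214.0]), ([0.658, -0.092, 0.067], 0.57, [197.0, 191.0])]
side key_block [([0.661, -0.091, -0.001], 0.81, [198.0, 208.0])]
261 [0.72862993 0.00850216 0.05669055] ((0.7345317006111145, -0.009067095816135406), (0.03655468672513962, 0.05824844539165497), 18.02950096130371)
120 [ 0.66221129 -0.08518346  0.06167059] ((0.6628336310386658, -0.08666501939296722), (0.029483122751116753, 0.01971866562962532), 0.8303443789482117)
```

View pics/w1.png

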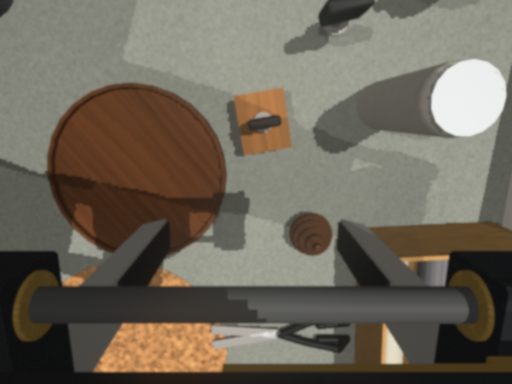

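View pics/d1c.png

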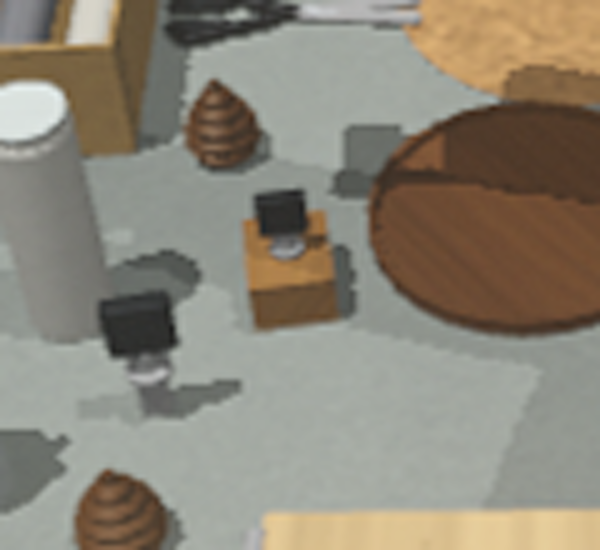

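Run:
```python
from h import *
p=optics.get_image('wrist'); W=world(p)
roi=(abs(W[...,0]-.66)<.06)&(abs(W[...,1]+.09)<.06)
for lo,hi in((.025,.045),(.068,.1)):
  m=roi&(W[...,2]>lo)&(W[...,2]<hi); q=W[m]; print(len(q),q.mean(0),cv2.minAreaRect(q[:,:2].astype(np.float32)))
m=roi&(p['image'].sum(2)<130)&(W[...,2]>.05); v,u=np.nonzero(m); q=W[m]
print(len(q),q.mean(0),q[:,2].max(),cv2.minAreaRect(np.c_[u,v].astype(np.float32)),cv2.minAreaRect(q[:,:2].astype(np.float32)))
for x in((.66,-.09,.082),): print(pix(p,x))
# block colour
h=cv2.cvtColor(p['image'],cv2.COLOR_RGB2HSV); m=roi&(h[...,1]>120); v,u=np.nonzero(m); q=W[m&(W[...,2]>.03)&(W[...,2]<.042)]; print(cv2.minAreaRect(np.c_[u,v].astype(np.float32)),cv2.minAreaRect(q[:,:2].astype(np.float32)))
print(p['R'],p['t'],p['fx'],-p['R'].T@p['t'])
```

```text
2620 [ 0.66059036 -0.08904733  0.0345463 ] ((0.6608560085296631, -0.08990716934204102), (0.05011528730392456, 0.060157518833875656), 9.778932571411133)
371 [ 0.66074171 -0.08971369  0.0777021 ] ((0.6607553958892822, -0.08976883441209793), (0.02998589724302292, 0.009934809058904648), 9.870894432067871)
19220 [ 0.64946567 -0.12872523  0.31547077] 0.38301093789536256 ((255.5, 196.0), (374.0, 511.0), 90.0) ((0.6568056344985962, -0.11716160178184509), (0.11362843960523605, 0.06557512283325195), 0.052029602229595184)
[264. 122.]
((260.88623046875, 230.74501037597656), (285.3157043457031, 498.8123474121094), 89.67811584472656) ((0.6602492928504944, -0.08965018391609192), (0.048913564532995224, 0.05872409790754318), 9.72836685180664)
[[ 9.99999873e-01 -2.52411859e-04  4.36091000e-04]
 [-3.44771751e-04 -9.73921577e-01  2.26884646e-01]
 [ 3.67450059e-04 -2.26884767e-01 -9.73921541e-01]] [-0.65089318 -0.16885403  0.35363907] 336.886932068369 [ 0.65070494 -0.08437956  0.38301094]
```

move_arm:
  targets: "-2.6 2.8 1 0 0; -5.2 5.6 2 0 0; -7.8 8.4 3 0 0; -10.4 11.2 4 0 0; -13 14 4 0 0; -15.6 16.8 4 0 0; -18.2 19.6 4 0 0; -20.8 22.4 4 0 0; -23.4 25.2 4 0 0; -25.7 28.2 4 0 0"

```text
time: 3.67
tool_pos: [0.3914, 0.1328, 0.2457]
orientation: [0.707, 0.707, 0.0, 0.0]
wrist_force: [1.0, 0.2, 0.1]
finger_gap: 0.0939
```

Run:
```python
from h import *
import time
p=snap('wrist','w2.png'); W=world(p); print(manip.read_state()['tool_pos'],manip.read_state()['joint_vel'].round(3))
for l in ['lock_mouth','bar_mid']: print(l,[(np.round(d['centre'],3).tolist(),round(d['p'],2),pix(p,d['centre']).tolist()) for d in models.mark_of(p,l)][:4])
b=(W[...,2]>.109)&(W[...,2]<.12)&(W[...,0]<.43)&(W[...,1]>.22)
q=W[b]; print('bar',q.mean(0),cv2.minAreaRect(q[:,:2].astype(np.float32)))
cv2.imwrite('pics/w2c.png',cv2.resize(cv2.imread('pics/w2.png')[70:170,200:320],None,fx=5,fy=5,interpolation=2))
```

```text
[0.38873694 0.13652631 0.24588482] [-0.103  0.05  -0.052 -0.01  -0.001 -0.165]
lock_mouth [([0.398, 0.194, 0.1], 0.89, [259.0, 121.0])]
bar_mid []
bar [0.38115193 0.27041612 0.11218429] ((0.38112056255340576, 0.27016785740852356), (0.046258341521024704, 0.02394777536392212), 89.97635650634766)
```

View pics/w2.png

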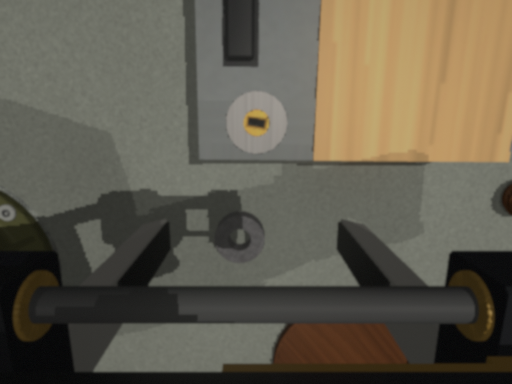

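View pics/w2c.png

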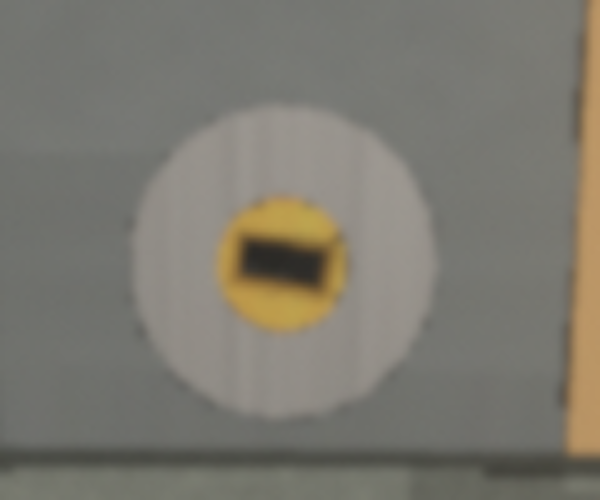

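Run:
```python
from h import *
p=optics.get_image('wrist'); print(manip.read_state()['tool_pos'])
def gp(p,u,v,z):
    d=p['R'].T@np.array([(u-p['cx'])/p['fx'],(v-p['cy'])/p['fy'],1]); c=-p['R'].T@p['t']; return c+d*(z-c[2])/d[2]
im=p['image']; h=cv2.cvtColor(im,cv2.COLOR_RGB2HSV)
br=((h[...,1]>110)&(h[...,2]>90)); br[:, :225]=0; br[:,290:]=0; br[:90]=0; br[160:]=0
v,u=np.nonzero(br); hull=cv2.convexHull(np.c_[u,v].astype(np.float32)); c,r=cv2.minEnclosingCircle(hull); print('brass',c,r,gp(p,*c,.1))
m=np.zeros(br.shape,np.uint8); cv2.fillConvexPoly(m,hull.astype(int),1)
s=(m>0)&(im.max(2)<100); v,u=np.nonzero(s); w=200.-im.max(2)[s]
P=np.array([gp(p,a,b,.1)[:2] for a,b in zip(u,v)]); mu=np.average(P,0,w); C=np.cov(P.T,aweights=w); e,V=np.linalg.eigh(C); print('slot',len(u),mu,np.degrees(np.arctan(V[1,1]/V[0,1])),np.sqrt(12*e))
pl=(h[...,1]<25)&(im.min(2)>130); pl[:90]=0;pl[155:]=0;pl[:,:220]=0;pl[:,300:]=0
v,u=np.nonzero(pl); c,r=cv2.minEnclosingCircle(np.c_[u,v].astype(np.float32)); print('plate',c,r,gp(p,*c,.1))
for n in('side','wrist'):
  q=optics.get_image(n); print(n,[(np.round(d['centre'],3).tolist(),round(d['p'],2)) for d in models.mark_of(q,'lock_mouth')][:1])
```

```text
[0.39286357 0.13247161 0.24585768]
brass (255.5, 123.26000213623047) 12.749909400939941 [0.39509728 0.19202666 0.1       ]
slot 118 [0.39502601 0.19241661] -10.234975945062835 [0.00646091 0.01463115]
plate (255.4513702392578, 121.84439086914062) 30.35590934753418 [0.39504548 0.19332794 0.1       ]
side [([0.395, 0.191, 0.102], 0.46)]
wrist [([0.396, 0.19, 0.102], 0.83)]
```

move_arm:
  targets: "2.7 -2.2 0 0.12 0; 5.4 -4.4 0 0.24 0; 8.1 -6.6 0 0.36 0; 10.8 -8.8 0 0.48 0; 13.5 -11 0 0.6 0; 16.2 -13.2 0 0.72 0; 18.9 -15.4 0 0.84 0; 21.6 -17.6 0 0.96 0; 24.2 -19.8 0 1.08 0; 26.8 -22.2 0 1.2 0"

```text
time: 4.9
tool_pos: [0.6621, -0.0923, 0.2447]
orientation: [0.182, 0.983, 0.0, -0.0]
wrist_force: [0.6, 0.8, 0.4]
finger_gap: 0.0938
```

move_arm:
  targets: "0 0 -2 0.12 0; 0 0 -4 0.24 0; 0 0 -6 0.36 0; 0 0 -8 0.48 0; 0 0 -9 0.542 0; 0 0 -9 0.542 0; 0 0 -9 0.542 0; 0 0 -9 0.542 0; 0 0 -9 0.542 0; 0 0 -9 0.542 0"

```text
time: 5.73
tool_pos: [0.6613, -0.0902, 0.1564]
orientation: [-0.085, 0.996, -0.0, 0.001]
wrist_force: [0.1, 0.1, -0.6]
finger_gap: 0.0938
```

Run:
```python
from h import *
s=manip.read_state(); print(s['tool_pos'],s['orientation'],s['qpos'].round(2))
p=snap('wrist','w3.png'); print(pix(p,[.6607,-.0898,.08]),pix(p,s['tool_pos']))
```

```text
[ 0.6613078  -0.09023038  0.1564009 ] [-8.48500417e-02  9.96393478e-01 -2.05794046e-04  6.82219676e-04] [-0.19  0.6   1.2  -0.    1.33 -1.93]
[254. 200.] [253. 235.]
```

View pics/w3.png

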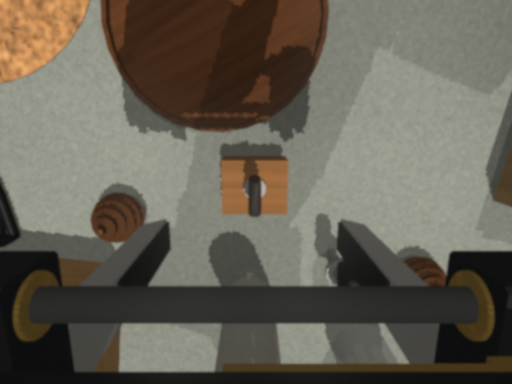

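move_arm:
  targets: "0 0 -3 0 0; 0 0 -6 0 0; 0 0 -8.5 0 0; 0 0 -10 0 0; 0 0 -10.8 0 0; 0 0 -10.8 0 0; 0 0 -10.8 0 0.5; 0 0 -10.8 0 1; 0 0 -10.8 0 1; 0 0 -10.8 0 1"
  squeeze: 30

```text
time: 6.62
tool_pos: [0.6615, -0.0901, 0.0486]
orientation: [-0.085, 0.996, -0.0, 0.001]
wrist_force: [-0.7, -0.3, -0.1]
finger_gap: 0.0708
```

move_arm:
  targets: "0 0 0 0 1; 0 0 0 0 1; 0 0 0 0 1; 0 0 0 0 1; 0 0 0 0 1; 0 0 0 0 1; 0 0 2 0 1; 0 0 4 0 1; 0 0 7 0 1; 0 0 9 0 1"

```text
time: 7.45
tool_pos: [0.6614, -0.09, 0.1399]
orientation: [-0.085, 0.996, -0.0, 0.001]
wrist_force: [-0.9, 0.1, 1.4]
finger_gap: 0.0044
```

Run:
```python
from h import *
s=manip.read_state(); print(s['tool_pos'],s['orientation'],s['finger_gap'],s['wrist_force'])
p=snap('wrist','w4.png');q=snap('side','d4.png')
c=cv2.imread('pics/d4.png')[120:240,140:260]; cv2.imwrite('pics/d4c.png',cv2.resize(c,None,fx=4,fy=4,interpolation=2))
```

```text
[ 0.66135815 -0.09004293  0.13988752] [-8.54995125e-02  9.96337860e-01 -2.26684995e-04  8.06358510e-04] 0.004381945874268755 [-0.91467459  0.11047648  1.39183686]
```

View pics/w4.png

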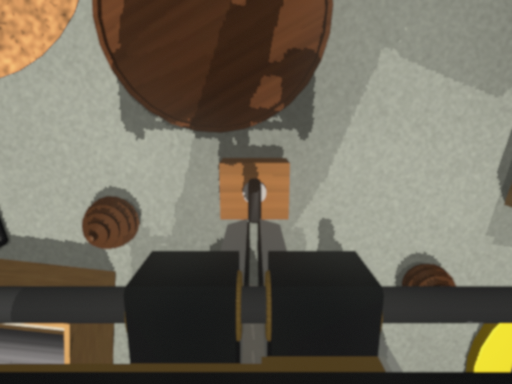

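View pics/d4c.png

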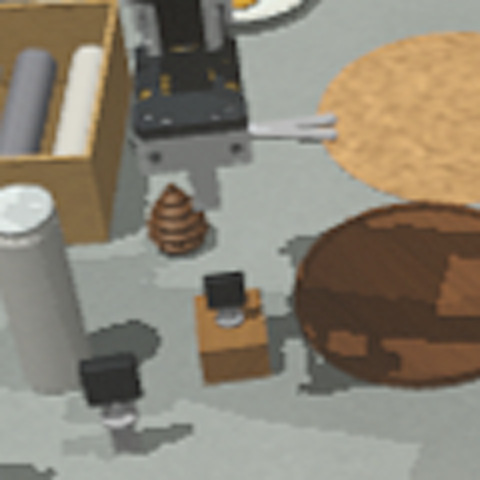

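move_arm:
  targets: "0 0 0 0 0.5; 0 0 0 0 0.5; 0 0 0 0 0.5; 0 0 0 0 0.5; 0 0 0 0 0.5; 0 0 0 0 0.5; 0 0 0 0 0.5; 0 0 0 0 0.5; 0 0 0 0 0.5; 0 0 0 0 0.5"

```text
time: 8.38
tool_pos: [0.661, -0.09, 0.1374]
orientation: [-0.086, 0.996, 0.0, -0.0]
wrist_force: [-1.1, -0.1, 0.7]
finger_gap: 0.0469
```

Run:
```python
from h import *
p=optics.get_image('wrist'); W=world(p); s=manip.read_state(); print(s['tool_pos'],s['finger_gap'])
m=(abs(W[...,0]-.66)<.03)&(abs(W[...,1]+.09)<.03)&(W[...,2]>.068)&(W[...,2]<.09)
q=W[m]; print(len(q),q.mean(0),cv2.minAreaRect(q[:,:2].astype(np.float32)))
```

```text
[ 0.66099266 -0.09001211  0.13746244] 0.04712618467518503
544 [ 0.65915302 -0.08939231  0.07754981] ((0.6600138545036316, -0.08914187550544739), (0.029214370995759964, 0.009650694206357002), 9.73412036895752)
```

move_arm:
  targets: "0 0 -3 0 0.5; 0 0 -6 0 0.5; 0 0 -8 0 0.5; 0 0 -9 0 0.5; 0 0 -9 0 0.5; 0 0 -9 0 1; 0 0 -9 0 1; 0 0 -9 0 1; 0 0 -9 0 1; 0 0 -9 0 1"

```text
time: 9.27
tool_pos: [0.6613, -0.0901, 0.0483]
orientation: [-0.086, 0.996, -0.0, 0.001]
wrist_force: [1.0, 0.4, -0.6]
finger_gap: 0.0166
```

move_arm:
  targets: "0 0 0 0 1; 0 0 0 0 1; 0 0 0 0 1; 0 0 0 0 1; 0 0 0 0 1; 0 0 0 0 1; 0 0 0 0 1; 0 0 0 0 1; 0 0 0 0 1; 0 0 0 0 1"

```text
time: 10.1
tool_pos: [0.6612, -0.09, 0.0479]
orientation: [-0.086, 0.996, -0.0, 0.0]
wrist_force: [-1.2, 0.3, 5.0]
finger_gap: 0.0102
```

move_arm:
  targets: "0 0 1 0 1; 0 0 3 0 1; 0 0 6 0 1; 0 0 9 0 1; 0 0 12 0 1; -2 2 13 0 1; -4 4 13 -0.06 1; -7 7 13 -0.12 1; -10 10.5 13 -0.18 1; -12.6 13.4 13 -0.24 1"

```text
time: 10.93
tool_pos: [0.535, 0.0431, 0.1777]
orientation: [0.036, 0.999, 0.0, 0.0]
wrist_force: [0.9, 0.4, -0.2]
finger_gap: 0.0095
```

move_arm:
  targets: "-2.5 2.6 0 -0.05 1; -5 5.2 0 -0.09 1; -8 8.5 0 -0.09 1; -10.5 11.5 0 -0.09 1; -12.5 13.5 0 -0.09 1; -13.97 14.82 0 -0.09 1; -13.97 14.82 0 -0.09 1; -13.97 14.82 0 -0.09 1; -13.97 14.82 0 -0.09 1; -13.97 14.82 0 -0.09 1"

```text
time: 11.77
tool_pos: [0.3975, 0.1898, 0.1775]
orientation: [0.08, 0.997, -0.0, 0.0]
wrist_force: [0.5, -1.0, -0.1]
finger_gap: 0.0099
```

Run:
```python
from h import *
s=manip.read_state(); print(s['tool_pos'],s['orientation'],s['finger_gap'],s['wrist_force'])
p=snap('side','d5.png');q=snap('wrist','w5.png')
for l in('key_tip','key_bow','lock_mouth'):
  for n,x in(('side',p),('wrist',q)):
    print(l,n,[(np.round(d['centre'],4).tolist(),round(d['p'],2)) for d in models.mark_of(x,l)][:2])
c=cv2.imread('pics/d5.png')[170:290,240:360]; cv2.imwrite('pics/d5c.png',cv2.resize(c,None,fx=5,fy=5,interpolation=2))
```

```text
[0.39750629 0.18980595 0.17751716] [ 7.98280507e-02  9.96808648e-01 -1.12629718e-05  3.52699853e-05] 0.009865578841506953 [ 0.54983699 -0.98854137 -0.14329987]
key_tip side [([0.394, 0.1869, 0.1395], 0.57), ([0.7256, 0.0083, -0.0027], 0.48)]
key_tip wrist [([0.3981, 0.1911, 0.1392], 0.67)]
key_bow side [([0.7277, 0.0002, 0.0717], 0.8), ([0.3974, 0.1905, 0.1935], 0.59)]
key_bow wrist [([0.3918, 0.1895, 0.1936], 0.87)]
lock_mouth side [([0.3922, 0.1892, 0.0988], 0.52)]
lock_mouth wrist [([0.3963, 0.1923, 0.0987], 0.58), ([0.3989, 0.1887, 0.1394], 0.47)]
```

View pics/d5c.png

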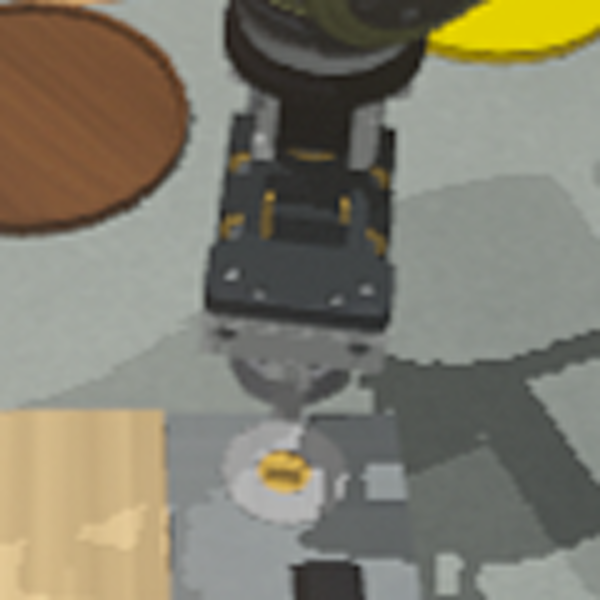

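View pics/w5.png

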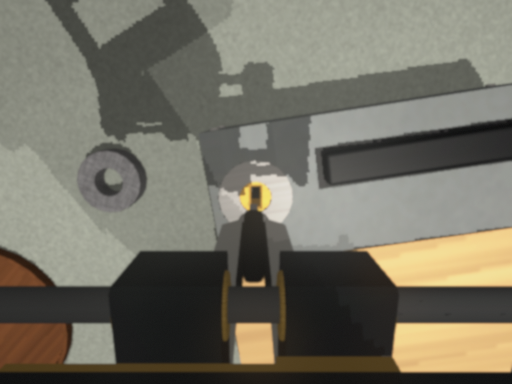

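Run:
```python
from h import *
q=snap('wrist','w6.png');s=manip.read_state(); print(s['tool_pos'],s['orientation'])
print(pix(q,[.395,.1923,.1]), pix(q,s['tool_pos']+np.array([0,0,-.038])),pix(q,s['tool_pos']+np.array([0,0,.034])))
c=cv2.imread('pics/w6.png')[150:270,196:316]; cv2.imwrite('pics/w6c.png',cv2.resize(c,None,fx=5,fy=5,interpolation=2))
```

```text
[0.39698537 0.19026819 0.17738894] [ 7.94222220e-02  9.96841064e-01 -1.75481942e-05 -6.19855237e-05]
[255. 198.] [253. 215.] [253. 260.]
```

View pics/w6c.png

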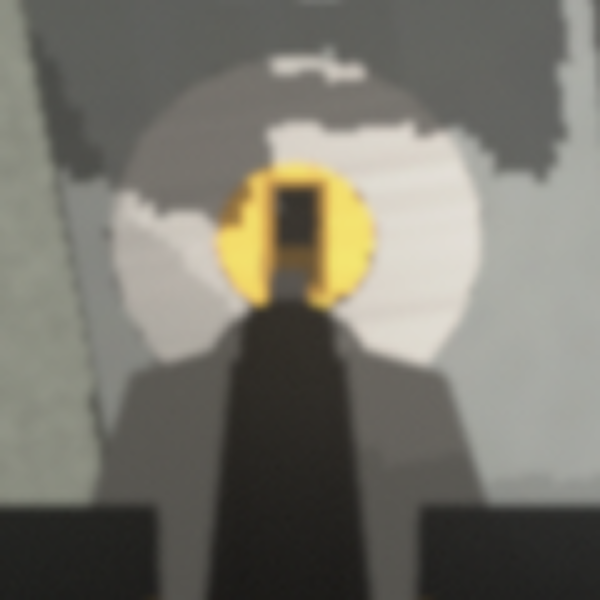

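move_arm:
  targets: "0 0 -1 0 1; 0 0 -2 0 1; 0 0 -3 0 1; 0 0 -3.4 0 1; 0 0 -3.4 0 1; 0 0 -3.4 0 1; 0 0 -3.4 0 1; 0 0 -3.4 0 1; 0 0 -3.4 0 1; 0 0 -3.4 0 1"

```text
time: 13.05
tool_pos: [0.397, 0.1904, 0.1437]
orientation: [0.079, 0.997, 0.0, 0.0]
wrist_force: [1.1, -0.1, -0.3]
finger_gap: 0.0096
```

Run:
```python
from h import *
q=snap('wrist','w7.png');p=snap('side','d7.png');s=manip.read_state(); print(s['tool_pos'],s['orientation'],s['wrist_force'])
print(pix(q,[.395,.1923,.1]), pix(q,s['tool_pos']+np.array([0,0,-.038])),pix(q,s['tool_pos']+np.array([0,0,.034])))
a=cv2.resize(cv2.imread('pics/w7.png')[160:240,216:296],None,fx=5,fy=5,interpolation=2)
b=cv2.resize(cv2.imread('pics/d7.png')[220:300,256:336],None,fx=5,fy=5,interpolation=2)
cv2.imwrite('pics/c7.png',np.hstack([a,b]))
```

```text
[0.39699829 0.1903744  0.14359843] [7.93192857e-02 9.96849250e-01 6.73852561e-05 1.37256329e-04] [ 0.29993315  0.47271999 -0.54680741]
[255. 209.] [253. 215.] [253. 260.]
```

View pics/c7.png

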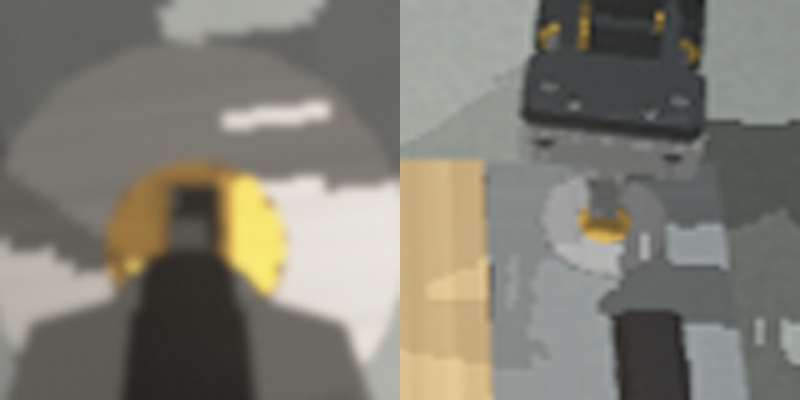

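move_arm:
  targets: "-0.16 0.13 0 0 1; -0.16 0.13 0 0 1; -0.16 0.13 0 0 1; -0.16 0.13 0 0 1; -0.16 0.13 0 0 1; -0.16 0.13 0 0 1; -0.16 0.13 -0.2 0 1; -0.16 0.13 -0.2 0 1; -0.16 0.13 -0.2 0 1; -0.16 0.13 -0.2 0 1"

```text
time: 13.98
tool_pos: [0.3953, 0.1916, 0.1414]
orientation: [0.079, 0.997, -0.0, -0.0]
wrist_force: [-0.4, -0.2, -1.2]
finger_gap: 0.0096
```

Run:
```python
from h import *
q=snap('wrist','w8.png');p=snap('side','d8.png');s=manip.read_state(); print(s['tool_pos'],s['orientation'],s['wrist_force'])
print(pix(q,[.395,.1923,.1]), pix(q,s['tool_pos']+np.array([0,0,-.038])),pix(q,s['tool_pos']+np.array([0,0,.034])))
a=cv2.resize(cv2.imread('pics/w8.png')[170:230,226:286],None,fx=6,fy=6,interpolation=2)
b=cv2.resize(cv2.imread('pics/d8.png')[240:300,266:326],None,fx=6,fy=6,interpolation=2)
cv2.imwrite('pics/c8.png',np.hstack([a,b]))
```

```text
[0.39535783 0.19167229 0.14146296] [7.93247886e-02 9.96848824e-01 1.84517680e-05 1.96929810e-05] [0.85490663 0.48306561 0.01628652]
[254. 213.] [253. 215.] [253. 260.]
```

View pics/c8.png

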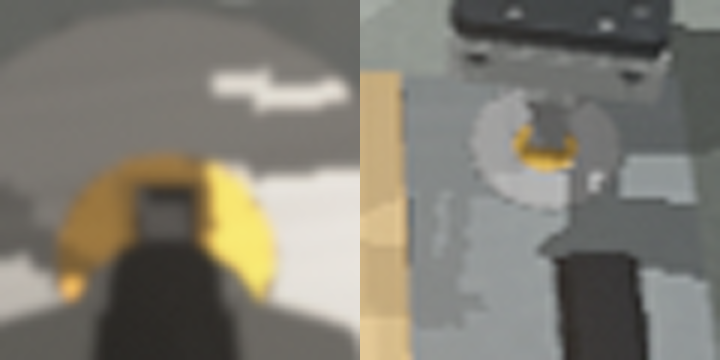

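move_arm:
  targets: "0 0 -0.2 0 1; 0 0 -0.4 0 1; 0 0 -0.6 0 1; 0 0 -0.8 0 1; 0 0 -0.9 0 1; 0 0 -1.0 0 1; 0 0 -1.1 0 1; 0 0 -1.2 0 1; 0 0 -1.2 0 1; 0 0 -1.2 0 1"

```text
time: 14.92
tool_pos: [0.3953, 0.1916, 0.1294]
orientation: [0.079, 0.997, -0.0, -0.0]
wrist_force: [-0.4, 0.3, 0.5]
finger_gap: 0.0096
```

move_arm:
  targets: "0 0 -0.2 0 1; 0 0 -0.4 0 1; 0 0 -0.6 0 1; 0 0 -0.8 0 1; 0 0 -1.0 0 1; 0 0 -1.2 0 1; 0 0 -1.4 0 1; 0 0 -1.6 0 1; 0 0 -1.75 0 1; 0 0 -1.75 0 1"

```text
time: 15.75
tool_pos: [0.3954, 0.1917, 0.1119]
orientation: [0.079, 0.997, -0.0, 0.0]
wrist_force: [0.3, 0.0, 0.1]
finger_gap: 0.01
```

move_arm:
  targets: "0 0 -0.05 0 1; 0 0 -0.1 0 1; 0 0 -0.12 0 1; 0 0 -0.14 0 1; 0 0 -0.16 0 1; 0 0 -0.18 0 1; 0 0 -0.2 0 1; 0 0 -0.2 0 1; 0 0 -0.2 0 1; 0 0 -0.2 0 1"

```text
time: 16.58
tool_pos: [0.3957, 0.1918, 0.1116]
orientation: [0.079, 0.997, 0.0, 0.001]
wrist_force: [-8.4, -3.4, 23.8]
finger_gap: 0.0098
```

Run:
```python
from h import *
q=snap('wrist','w9.png');p=snap('side','d9.png');s=manip.read_state(); print(s['tool_pos'],s['wrist_force'],s['qpos'].round(2))
for x in(p,q): print([(np.round(d['centre'],4).tolist(),round(d['p'],2)) for d in models.mark_of(x,'key_bow')][:2])
a=cv2.resize(cv2.imread('pics/w9.png')[160:240,216:296],None,fx=5,fy=5,interpolation=2)
b=cv2.resize(cv2.imread('pics/d9.png')[220:300,256:336],None,fx=5,fy=5,interpolation=2)
cv2.imwrite('pics/c9.png',np.hstack([a,b]))
```

```text
[0.39568548 0.19175443 0.11157451] [-8.88138995 -3.87056335 24.8330823 ] [ 0.37  0.16  1.93 -0.    1.05 -1.04]
[([0.7286, 0.0055, 0.0742], 0.6)]
[([0.39, 0.1913, 0.1286], 0.56)]
```

View pics/c9.png

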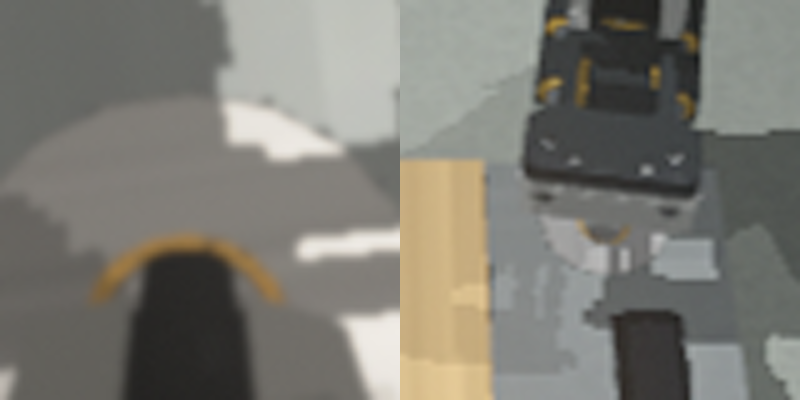

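move_arm:
  targets: "0 0 0.13 -0.06 1; 0 0 0.13 -0.16 1; 0 0 0.13 -0.26 1; 0 0 0.13 -0.36 1; 0 0 0.13 -0.46 1; 0 0 0.13 -0.56 1; 0 0 0.13 -0.66 1; 0 0 0.13 -0.76 1; 0 0 0.13 -0.86 1; 0 0 0.13 -0.96 1"
  squeeze: 45

```text
time: 17.62
tool_pos: [0.395, 0.191, 0.1117]
orientation: [0.533, 0.846, -0.001, 0.0]
wrist_force: [-6.3, -7.3, 12.0]
finger_gap: 0.0096
```

Run:
```python
from h import *
s=manip.read_state(); print(s['tool_pos'],s['wrist_force'],s['moment'],s['qpos'].round(2),s['finger_gap'])
```

```text
[0.39503969 0.19102677 0.1116648 ] [-6.27303389 -7.34062165 11.98111862] [-1.53657687  1.34480359  0.12612701] [ 0.37  0.16  1.93 -0.    1.05 -0.08] 0.009603046081608968
```

move_arm:
  targets: "0 0 0 -0.1 1; 0 0 0 -0.2 1; 0 0 0 -0.3 1; 0 0 0 -0.38 1; 0 0 0 -0.46 1; 0 0 0 -0.5 1; 0 0 0 -0.54 1; 0 0 0 -0.54 1; 0 0 0 -0.54 1; 0 0 0 -0.54 1"

```text
time: 18.45
tool_pos: [0.3945, 0.1909, 0.1116]
orientation: [0.737, 0.675, -0.001, -0.0]
wrist_force: [-9.0, -8.6, 15.1]
finger_gap: 0.0099
```

Run:
```python
from h import *
s=manip.read_state(); print(s['tool_pos'],s['wrist_force'],s['moment'],s['qpos'].round(2),s['finger_gap'])
```

```text
[0.39454254 0.19094788 0.11164407] [-8.97471053 -8.60604691 15.07760641] [-1.67456349e+00  2.07987832e+00  1.78573339e-03] [ 0.37  0.16  1.93 -0.    1.05  0.46] 0.00989000361550431
```

move_arm:
  targets: "0 0 0 -0.04 1; 0 0 0 -0.08 1; 0 0 0 -0.12 1; 0 0 0 -0.16 1; 0 0 0 -0.2 1; 0 0 0 -0.2 1; 0 0 0 -0.2 1; 0 0 0 -0.2 1; 0 0 0 -0.2 1; 0 0 0 -0.2 1"

```text
time: 19.28
tool_pos: [0.3943, 0.1913, 0.1117]
orientation: [0.801, 0.599, -0.001, -0.0]
wrist_force: [-11.8, -5.0, 16.1]
finger_gap: 0.0094
```

Run:
```python
from h import *
s=manip.read_state(); print(s['tool_pos'],s['wrist_force'],s['moment'],s['qpos'].round(3),s['finger_gap'])
```

```text
[0.39430662 0.19125062 0.11166213] [-11.83525387  -4.95091236  16.06878443] [-1.03170026  2.41505724  0.6146417 ] [ 0.368  0.164  1.926 -0.     1.055  0.655] 0.009364281514282391
```

move_arm:
  targets: "0 0 0 0 0.6; 0 0 0 0 0.6; 0 0 0 0 0.6; 0 0 0 0 0.6; 0 0 0 0 0.6; 0 0 0 0 0.6; 0 0 3 0 0.6; 0 0 6 0 0.6; 0 0 9 0 0.6; 0 0 12 0 0.6"
  squeeze: 30

```text
time: 20.12
tool_pos: [0.3951, 0.1916, 0.2327]
orientation: [0.801, 0.598, -0.0, -0.0]
wrist_force: [0.3, 0.5, -0.0]
finger_gap: 0.0379
```

Run:
```python
from h import *
s=manip.read_state(); print(s['tool_pos'],s['orientation'],s['wrist_force'],s['finger_gap'])
p=snap('wrist','w10.png');q=snap('side','d10.png'); W=world(p)
for n,x in(('w',p),('s',q)):
  for l in('bar_mid','key_bow'): print(n,l,[(np.round(d['centre'],4).tolist(),round(d['p'],2)) for d in models.mark_of(x,l)][:2])
  W=world(x); b=(W[...,2]>.109)&(W[...,2]<.119)&(W[...,0]<.41)&(W[...,0]>.35)&(W[...,1]>.23)&(W[...,1]<.45); v=W[b]; 
  if len(v): print(len(v),v.mean(0),cv2.minAreaRect(v[:,:2].astype(np.float32)))
  v=W[(W[...,2]>.113)&(W[...,2]<.16)&(abs(W[...,0]-.395)<.03)&(abs(W[...,1]-.19)<.03)]
  if len(v): print('bow',len(v),v[:,2].max(),v.mean(0),cv2.minAreaRect(v[:,:2].astype(np.float32)))
```

```text
[0.39507823 0.1915736  0.23266731] [ 8.01268112e-01  5.98305445e-01 -7.44915814e-05 -3.09160798e-05] [ 0.25459143  0.53316533 -0.03282931] 0.037919025978375404
w bar_mid [([0.381, 0.3286, 0.1134], 0.74), ([0.5501, 0.2971, 0.0022], 0.22)]
w key_bow [([0.3911, 0.193, 0.1276], 0.77)]
3984 [0.38150698 0.30518067 0.11218445] ((0.38130009174346924, 0.30424654483795166), (0.11487283557653427, 0.024118393659591675), 89.40834045410156)
bow 479 0.1440515972430118 [0.395805   0.19404849 0.13967851] ((0.395274817943573, 0.19215962290763855), (0.029842276126146317, 0.00997606385499239), 82.9002685546875)
s bar_mid [([0.3811, 0.331, 0.1111], 0.65)]
s key_bow [([0.7279, 0.0006, 0.0739], 0.62), ([0.3948, 0.1909, 0.1319], 0.48)]
850 [0.38375874 0.33468734 0.11243474] ((0.38332927227020264, 0.3282811641693115), (0.15994048118591309, 0.024211492389440536), 89.62285614013672)
bow 78 0.14528897480383796 [0.39799862 0.19873012 0.13662871] ((0.3971518278121948, 0.1927792876958847), (0.03348887711763382, 0.009845065884292126), 83.10543823242188)
```

View pics/w10.png

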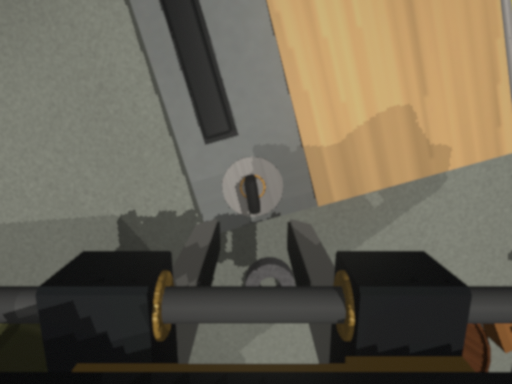

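View pics/d10.png

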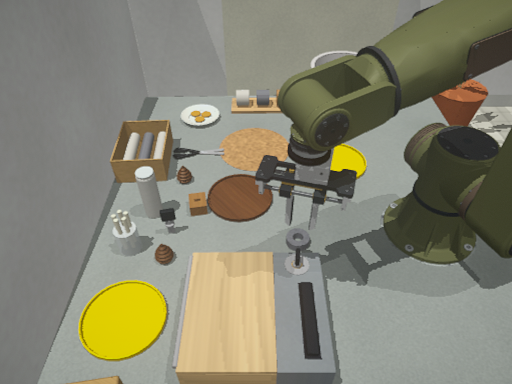

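move_arm:
  targets: "0 1.4 0 0.12 1; -0.2 2.8 0 0.24 1; -0.4 4.2 0 0.36 1; -0.6 5.6 0 0.48 1; -0.8 7 0 0.6 1; -1 8.4 0 0.72 1; -1.1 9.8 0 0.84 1; -1.2 11.2 0 0.96 1; -1.3 12.6 0 1.08 1; -1.3 13.6 0 1.2 1"

```text
time: 21.25
tool_pos: [0.3818, 0.3284, 0.2298]
orientation: [0.32, 0.947, -0.001, -0.001]
wrist_force: [0.2, -0.3, -0.3]
finger_gap: 0.0003
```

move_arm:
  targets: "0 0 -1 0.12 1; 0 0 -2 0.24 1; 0 0 -4 0.36 1; 0 0 -6 0.48 1; 0 0 -8 0.6 1; 0 0 -9 0.65 1; 0 0 -10 0.65 1; 0 0 -10.4 0.65 1; 0 0 -10.4 0.65 1; 0 0 -10.4 0.65 1"

```text
time: 22.08
tool_pos: [0.3824, 0.3277, 0.1274]
orientation: [0.005, 1.0, 0.0, 0.0]
wrist_force: [1.2, -0.0, 0.4]
finger_gap: 0.0003
```

Run:
```python
from h import *
s=manip.read_state(); print(s['tool_pos'],s['orientation'],s['wrist_force'],s['finger_gap'])
p=snap('wrist','w11.png');q=snap('side','d11.png')
c=cv2.imread('pics/d11.png')[220:384,220:384]; cv2.imwrite('pics/d11c.png',cv2.resize(c,None,fx=3.5,fy=3.5,interpolation=2))
```

```text
[0.38240939 0.32773441 0.1274061 ] [5.14359536e-03 9.99986772e-01 6.56451325e-06 1.14544776e-05] [ 1.22685192 -0.03844189  0.38134416] 0.00031741071828852356
```

View pics/d11c.png

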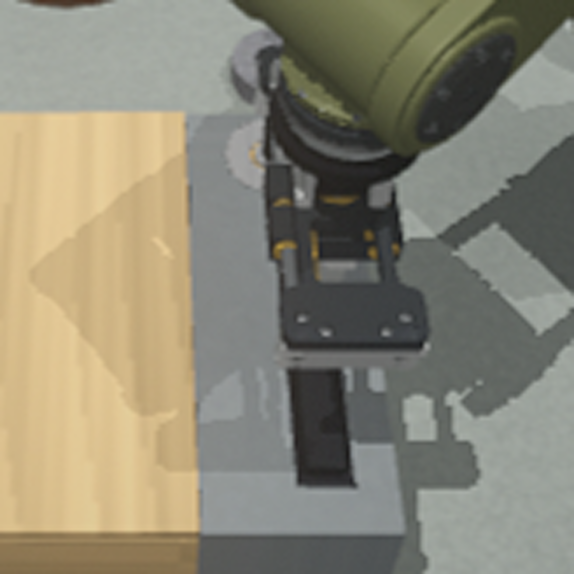

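View pics/w11.png

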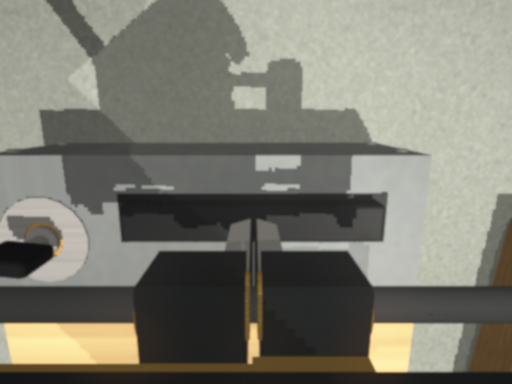

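move_arm:
  targets: "0 0 -0.5 0 1; 0 0 -1 0 1; 0 0 -1.3 0 1; 0 0 -1.6 0 1; 0 0 -1.8 0 1; 0 0 -2 0 1; 0 0 -2.2 0 1; 0 0 -2.4 0 1; 0 0 -2.4 0 1; 0 0 -2.4 0 1"

```text
time: 23.02
tool_pos: [0.3823, 0.3277, 0.1034]
orientation: [0.004, 1.0, 0.0, -0.0]
wrist_force: [-2.2, -1.4, 7.4]
finger_gap: 0.0005
```

move_arm:
  targets: "0 0 -0.1 0 1; 0 0 -0.15 0 1; 0 0 -0.15 0 1; 0 0 0 0 1; 0 0 0.5 0 1; 0 0 1.5 0 1; 0 0 3 0 1; -1 0 6 0 1; -2 0 9 0 1; -3 0 12 0 1"

```text
time: 23.85
tool_pos: [0.3517, 0.3274, 0.2247]
orientation: [0.005, 1.0, -0.0, -0.0]
wrist_force: [0.3, -0.0, -0.0]
finger_gap: 0.0003
```

Run:
```python
from h import *
s=manip.read_state(); print(s['tool_pos'],s['orientation'],s['wrist_force'])
q=snap('side','d12.png')
```

```text
[0.35170856 0.32737651 0.2246561 ] [ 4.55281204e-03  9.99989591e-01 -1.87313481e-04 -2.33482382e-04] [ 0.33029893 -0.02797067 -0.03742748]
```

View pics/d12.png

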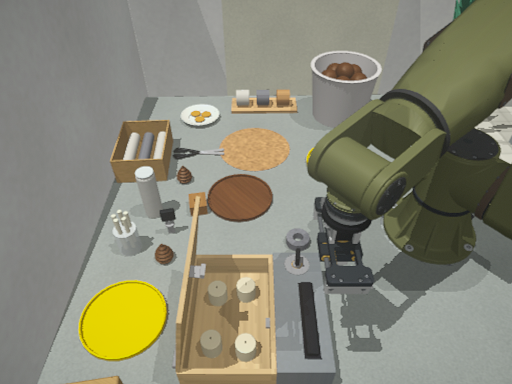

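Run:
```python
from h import *
q=snap('scene','s12.png'); p=optics.get_image('side')
for n,x in(('sc',q),('sd',p)):
  for l in('candle1_c','tray','mat','lid'): print(n,l,[(np.round(d['centre'],3).tolist(),round(d['p'],2),pix(x,d['centre']).tolist()) for d in models.mark_of(x,l)][:6])
  W=world(x); 
  im=cv2.cvtColor(x['image'],cv2.COLOR_RGB2HSV)
  m=(abs(W[...,2]-.074)<.004)&(abs(W[...,0]-.547)<.09)&(abs(W[...,1]-.294)<.13)&(im[...,1]<110)
  k,lab,st,c=cv2.connectedComponentsWithStats(m.astype(np.uint8))
  for i in range(1,k):
    if st[i,4]>30:
      v=W[lab==i]; print(c[i],st[i,4],cv2.minEnclosingCircle(v[:,:2].astype(np.float32)),v[:,2].mean())
```

```text
sc candle1_c [([0.511, 0.235, 0.052], 0.63, [335.0, 193.0])]
sc tray [([0.215, -0.3, 0.002], 0.81, [131.0, 184.0]), ([0.801, 0.272, -0.004], 0.75, [402.0, 285.0]), ([0.539, -0.135, 0.001], 0.74, [210.0, 248.0]), ([0.79, -0.074, -0.003], 0.56, [265.0, 325.0])]
sc mat [([0.49, -0.386, -0.002], 0.91, [110.0, 260.0]), ([0.51, 0.233, 0.053], 0.18, [335.0, 193.0])]Traceback (most recent call last):
  File "<stdin>", line 4, in <module>
ValueError: it knows: bar_mid, candle1, candle2, candle3, candle4, chest, cone, key_block, key_bow, key_tip, lock_mouth, mat, ribbon, scissors, spray_can, tray
```

View pics/s12.png

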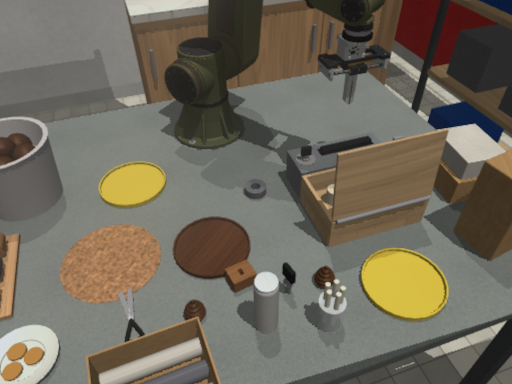

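move_arm:
  targets: "0 0 1 0 0.35; 2 0 2 0 0.35; 5 -1 3 0 0.35; 8 -1 4 0 0.35; 11 -1.5 4 0 0.35; 14 -2 4 0 0.35; 17 -2.5 4 0 0.35; 20 -3 4 0 0.35; 23 -3.3 4 0 0.35; 24 -3.3 4 0 0.35"

```text
time: 24.98
tool_pos: [0.5952, 0.293, 0.2617]
orientation: [0.006, 1.0, -0.001, -0.001]
wrist_force: [0.4, -0.1, -1.1]
finger_gap: 0.0601
```

```bash
cat >> h.py <<'E'
def candles(x,lo=.07,hi=.08,box=(.547,.294,.09,.135)):
  W=world(x); m=(W[...,2]>lo)&(W[...,2]<hi)&(abs(W[...,0]-box[0])<box[2])&(abs(W[...,1]-box[1])<box[3])
  k,lab,st,c=cv2.connectedComponentsWithStats(m.astype(np.uint8))
  for i in range(1,k):
    if st[i,4]>60:
      v=W[lab==i]; cc,r=cv2.minEnclosingCircle(v[:,:2].astype(np.float32)); print('cand',c[i].round(),st[i,4],np.round(cc,4),round(r,4),'mean',v.mean(0).round(4))
E
python3 - <<'E'
from h import *
s=manip.read_state(); print(s['tool_pos'],s['orientation'])
p=snap('wrist','w13.png'); q=optics.get_image('side')
for x in(p,q):
  print([(np.round(d['centre'],3).tolist(),round(d['p'],2),pix(x,d['centre']).tolist()) for d in models.mark_of(x,'candle1_c')][:6])
  candles(x)
E
```

```text
[0.59518352 0.29302938 0.26167833] [ 5.51247929e-03  9.99984134e-01 -6.16279036e-04 -9.82599812e-04]
[([0.512, 0.224, 0.055], 0.67, [189.0, 99.0])]
cand [257. 129.] 2166 [0.5467 0.296 ] 0.1559 mean [0.5473 0.2981 0.075 ]
cand [323.  98.] 1380 [0.513  0.3671] 0.0219 mean [0.513  0.3666 0.0733]
cand [192. 100.] 1366 [0.5135 0.2291] 0.022 mean [0.5134 0.2296 0.0732]
cand [203. 161.] 1217 [0.579  0.2377] 0.022 mean [0.5786 0.2381 0.0733]
cand [312. 165.] 1220 [0.5848 0.3587] 0.0221 mean [0.5843 0.3581 0.0732]
[([0.512, 0.23, 0.053], 0.77, [246.0, 290.0]), ([0.584, 0.362, 0.051], 0.32, [212.0, 346.0])]
cand [236. 262.] 147 [0.5352 0.1654] 0.0725 mean [0.5368 0.166  0.0752]
cand [245. 285.] 245 [0.5155 0.2297] 0.0221 mean [0.515  0.2308 0.0737]
cand [216. 289.] 251 [0.5808 0.2393] 0.022 mean [0.5807 0.2399 0.0738]
cand [210. 340.] 340 [0.586  0.3593] 0.0221 mean [0.5859 0.3602 0.0738]
cand [245. 343.] 343 [0.5143 0.3678] 0.0221 mean [0.5144 0.3687 0.0736]
```

View pics/w13.png

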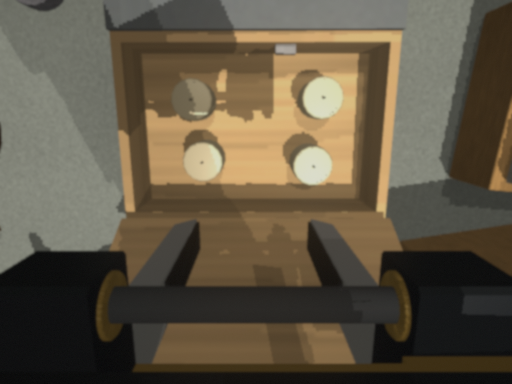

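move_arm:
  targets: "-4 -3 -1 0 0.35; -7.9 -6.5 -3 0 0.35; -7.9 -6.5 -7 0 0.35; -7.9 -6.5 -11 0 0.35; -7.9 -6.5 -14.5 0 0.35; -7.9 -6.5 -18 0 0.35; -7.9 -6.5 -20.5 0 0.35; -7.9 -6.5 -22.2 0 0.35; -7.9 -6.5 -22.2 0 0.35; -7.9 -6.5 -22.2 0 0.35"
  squeeze: 15

```text
time: 26.02
tool_pos: [0.5126, 0.2299, 0.0418]
orientation: [0.004, 1.0, -0.0, -0.0]
wrist_force: [-0.2, 0.1, 0.7]
finger_gap: 0.0611
```

move_arm:
  targets: "0 0 0 0 0.8; 0 0 0 0 0.8; 0 0 0 0 0.8; 0 0 0 0 0.8; 0 0 0 0 0.8; 0 0 0 0 0.8; 0 0 1 0 0.8; 0 0 3 0 0.8; 0 0 6 0 0.8; 0 0 9 0 0.8"

```text
time: 26.85
tool_pos: [0.5129, 0.2295, 0.1327]
orientation: [0.004, 1.0, -0.0, -0.0]
wrist_force: [-0.7, 0.7, -0.0]
finger_gap: 0.0435
```

```bash
cat >> h.py <<'E'
def trayfit(x):
  W=world(x)
  for o in models.outline_of(x,'tray'):
    m=o['pixels']&(x['range_z']>0)
    if m.sum()<200: continue
    q=W[m]; q=q[(q[:,2]<.03)]
    md=np.median(q,0)
    if abs(md[0]-.53)<.12 and md[1]<-.03 and md[1]>-.5:
      col=x['image'][m].mean(0)
      cc,r=cv2.minEnclosingCircle(q[:,:2].astype(np.float32)); print('tray',o['p'],len(q),'circle',np.round(cc,4),round(r,4),'mean',q.mean(0).round(4),col.round())
E
python3 - <<'E'
from h import *
for n in('scene','side'): trayfit(snap(n,'t_%s.png'%n))
p=optics.get_image('side'); print([(np.round(d['centre'],3).tolist(),round(d['p'],2)) for d in models.mark_of(p,'tray')])
E
```

```text
tray 0.79 3623 circle [ 0.5373 -0.1266] 0.1027 mean [ 0.5376 -0.1318  0.007 ] [93. 64. 48.]
[([0.218, -0.291, -0.001], 0.86)]
```

move_arm:
  targets: "0 0 2 0 0.8; 0 -2 4 0 0.8; 0 -5 5 0 0.8; 0 -9 5 0 0.8; 0 -13 5 0 0.8; 0 -17 5 0 0.8; 0 -21 5 0 0.8; 0 -25 5 0 0.8; 0 -28 5 0 0.8; 0 -30 5 0 0.8"

```text
time: 27.98
tool_pos: [0.5125, -0.0731, 0.1802]
orientation: [0.005, 1.0, 0.0, -0.001]
wrist_force: [0.3, -0.5, 0.5]
finger_gap: 0.0442
```

move_arm:
  targets: "1 -3 0 0 0.8; 2 -6 0 0 0.8; 4 -7 0 0 0.8; 4 -7 0 0 0.8; 4 -7 0 0 0.8; 4 -7 0 0 0.8; 4 -7 0 0 0.8; 4 -7 0 0 0.8; 4 -7 0 0 0.8; 4 -7 0 0 0.8"

```text
time: 28.82
tool_pos: [0.5532, -0.14, 0.1815]
orientation: [0.004, 1.0, -0.0, 0.0]
wrist_force: [-0.4, -0.2, -1.0]
finger_gap: 0.0436
```

Run:
```python
from h import *
s=manip.read_state(); print(s['tool_pos'],s['orientation'],s['finger_gap'])
for n in('wrist','side','scene'): trayfit(snap(n,'t2_%s.png'%n))
```

```text
[ 0.55323747 -0.13999018  0.18146236] [ 4.14595789e-03  9.99991394e-01 -5.41083408e-05  1.39880911e-04] 0.04360799100280367
tray 0.86 23982 circle [ 0.5342 -0.1298] 0.1008 mean [ 0.5186 -0.1287  0.0052] [96. 62. 41.]
tray 0.59 2528 circle [ 0.5407 -0.1399] 0.1139 mean [ 0.5405 -0.1265  0.0056] [100.  72.  51.]
tray 0.81 3608 circle [ 0.5341 -0.1391] 0.1101 mean [ 0.5374 -0.1314  0.007 ] [75. 53. 39.]
```

View pics/t2_wrist.png

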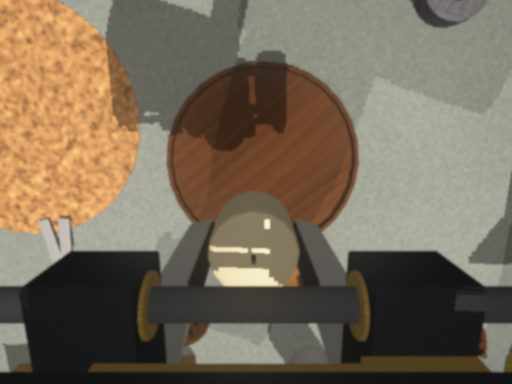

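move_arm:
  targets: "1 -1.3 -3 0 0.8; 2.1 -2.6 -6 0 0.8; 2.1 -2.6 -9 0 0.8; 2.1 -2.6 -12 0 0.8; 2.1 -2.6 -14 0 0.8; 2.1 -2.6 -15.2 0 0.8; 2.1 -2.6 -15.8 0 0.8; 2.1 -2.6 -16.2 0 0.8; 2.1 -2.6 -16.3 0 0.8; 2.1 -2.6 -16.3 0 0.8"

```text
time: 29.95
tool_pos: [0.5749, -0.1665, 0.0192]
orientation: [0.004, 1.0, -0.0, 0.001]
wrist_force: [-0.2, -0.1, -0.8]
finger_gap: 0.0438
```

move_arm:
  targets: "0 0 0 0 0.4; 0 0 0 0 0.4; 0 0 0 0 0.4; 0 0 0 0 0.4; 0 0 1 0 0.4; 0 0 3 0 0.4; 0 0 6 0 0.4; 0 0 10 0 0.4; 0 0 14 0 0.4; 0 0 17 0 0.35"

```text
time: 30.78
tool_pos: [0.5746, -0.1664, 0.1927]
orientation: [0.004, 1.0, -0.001, 0.002]
wrist_force: [0.7, -0.0, 0.4]
finger_gap: 0.0598
```

Run:
```python
from h import *
s=manip.read_state(); print(s['tool_pos'],s['orientation'],s['finger_gap'])
x=snap('wrist','w14.png'); trayfit(x); candles(x,.045,.056,(.536,-.13,.12,.12))
q=snap('side','d14.png'); trayfit(q); candles(q,.045,.056,(.536,-.13,.12,.12))
```

```text
[ 0.57459153 -0.16639737  0.19273012] [ 4.37176188e-03  9.99989074e-01 -5.43455255e-04  1.56361786e-03] 0.059818845241171245
tray 0.63 26731 circle [ 0.5378 -0.1291] 0.1046 mean [ 0.5294 -0.1271  0.0053] [94. 63. 42.]
cand [254. 182.] 1512 [ 0.5743 -0.1659] 0.022 mean [ 0.5736 -0.166   0.0492]
tray 0.58 2339 circle [ 0.5394 -0.141 ] 0.1155 mean [ 0.5368 -0.1199  0.0055] [102.  74.  54.]
cand [227. 179.] 118 [ 0.576  -0.1648] 0.0224 mean [ 0.5765 -0.1621  0.0494]
```

View pics/d14.png

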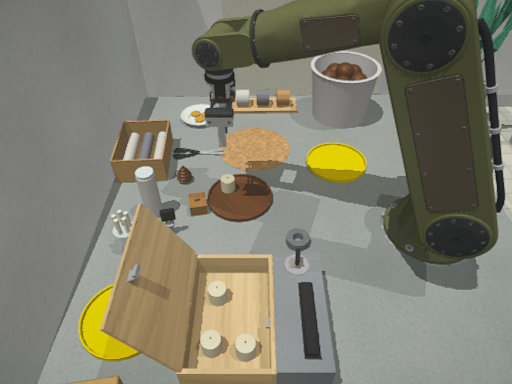

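move_arm:
  targets: "0 4 0 0 0.35; 0 8 0 0 0.35; 0 12 0 0 0.35; 0 16 0 0 0.35; 0 20 0 0 0.35; 0 24 0 0 0.35; 0 28 0 0 0.35; 0 32 0 0 0.35; 0.4 36 0 0 0.35; 0.4 40 0 0 0.35"

```text
time: 31.82
tool_pos: [0.5777, 0.2355, 0.1866]
orientation: [0.004, 1.0, -0.0, -0.001]
wrist_force: [0.6, -0.5, 0.1]
finger_gap: 0.061
```

move_arm:
  targets: "0 0.4 -1 0 0.35; 0 0.4 -4 0 0.35; 0 0.4 -8 0 0.35; 0 0.4 -11 0 0.35; 0 0.4 -13 0 0.35; 0 0.4 -14.5 0 0.35; 0 0.4 -15 0 0.35; 0 0.4 -15 0 0.35; 0 0.4 -15 0 0.8; 0 0.4 -15 0 0.8"

```text
time: 32.65
tool_pos: [0.5788, 0.2377, 0.0392]
orientation: [0.004, 1.0, 0.0, 0.001]
wrist_force: [-0.5, -0.3, 0.1]
finger_gap: 0.0514
```

move_arm:
  targets: "0 0 0 0 0.8; 0 0 0 0 0.8; 0 0 0 0 0.8; 0 0 0 0 0.8; 0 0 1 0 0.8; 0 0 3 0 0.8; 0 0 6 0 0.8; 0 0 9 0 0.8; 0 0 12 0 0.8; 0 -2 13.5 0 0.8"

```text
time: 33.48
tool_pos: [0.5788, 0.2199, 0.1779]
orientation: [0.003, 1.0, 0.001, 0.002]
wrist_force: [0.7, 0.2, -0.7]
finger_gap: 0.0438
```

move_arm:
  targets: "0 -3 0.5 0 0.8; 0 -7 0.5 0 0.8; 0 -11 0.5 0 0.8; 0 -15 0.5 0 0.8; 0 -19 0.5 0 0.8; 0 -23 0.5 0 0.8; -0.5 -26 0.5 0 0.8; -0.5 -29 0.5 0 0.8; -0.5 -30.5 0 0 0.8; -0.5 -31.2 0 0 0.8"

```text
time: 34.32
tool_pos: [0.5728, -0.0965, 0.1732]
orientation: [0.006, 1.0, -0.0, -0.0]
wrist_force: [-0.5, -0.4, -0.5]
finger_gap: 0.0438
```

Run:
```python
from h import *
x=snap('wrist','w15.png'); trayfit(x)
q=snap('side','d15.png'); candles(q,.045,.056,(.536,-.16,.12,.08)); candles(x,.045,.056,(.536,-.16,.12,.05))
s=manip.read_state(); print(s['tool_pos'],s['finger_gap'])
```

```text
tray 0.67 26901 circle [ 0.5389 -0.1313] 0.1053 mean [ 0.5205 -0.1293  0.0052] [86. 58. 39.]
cand [227. 179.] 113 [ 0.5772 -0.1655] 0.0237 mean [ 0.5765 -0.1631  0.0493]
cand [178. 189.] 1699 [ 0.574  -0.1657] 0.0221 mean [ 0.5734 -0.1652  0.0492]
[ 0.57334002 -0.09393167  0.17364034] 0.04396460227566068
```

move_arm:
  targets: "0 0 -3 0 0.8; 0 0 -6 0 0.8; 0 0 -9 0 0.8; 0 0 -12 0 0.8; 0 0 -14 0 0.8; 0 0 -15 0 0.8; 0 0 -15.6 0 0.8; 0 0 -15.6 0 0.8; 0 0 -15.6 0 0.4; 0 0 -15.6 0 0.4"

```text
time: 35.3
tool_pos: [0.5742, -0.0943, 0.0188]
orientation: [0.004, 1.0, -0.0, 0.001]
wrist_force: [0.0, 0.0, 0.9]
finger_gap: 0.0538
```

move_arm:
  targets: "0 0 0 0 0.4; 0 0 0 0 0.4; 0 0 1 0 0.4; 0 0 3 0 0.4; 0 0 6 0 0.4; 0 0 9 0 0.4; 0 0 12 0 0.4; 0 0 15 0 0.35; 0 3 17 0 0.35; 0 7 17 0 0.35"

```text
time: 36.13
tool_pos: [0.5748, -0.0257, 0.1931]
orientation: [0.006, 1.0, -0.001, 0.004]
wrist_force: [1.2, 0.4, -0.4]
finger_gap: 0.0612
```

Run:
```python
from h import *
x=snap('wrist','w16.png'); candles(x,.045,.056,(.536,-.13,.12,.12))
q=snap('side','d16.png'); candles(q,.045,.056,(.536,-.13,.12,.12));candles(q)
s=manip.read_state(); print(s['tool_pos'],s['finger_gap'])
```

```text
cand [110. 183.] 1527 [ 0.5739 -0.1655] 0.022 mean [ 0.5735 -0.1647  0.0491]
cand [184. 182.] 1523 [ 0.5738 -0.093 ] 0.022 mean [ 0.5732 -0.0925  0.0492]
cand [228. 179.] 90 [ 0.5739 -0.1634] 0.0228 mean [ 0.572  -0.1629  0.0492]
cand [226. 196.] 132 [ 0.5745 -0.0909] 0.0224 mean [ 0.5756 -0.0896  0.0495]
cand [232. 262.] 179 [0.5474 0.167 ] 0.0845 mean [0.5463 0.166  0.0748]
cand [210. 340.] 337 [0.5863 0.3591] 0.022 mean [0.5859 0.3601 0.0739]
cand [245. 343.] 342 [0.5146 0.3677] 0.0227 mean [0.5143 0.3688 0.0738]
[ 0.57352051 -0.0205048   0.18954048] 0.06093082534511018
```

View pics/w16.png

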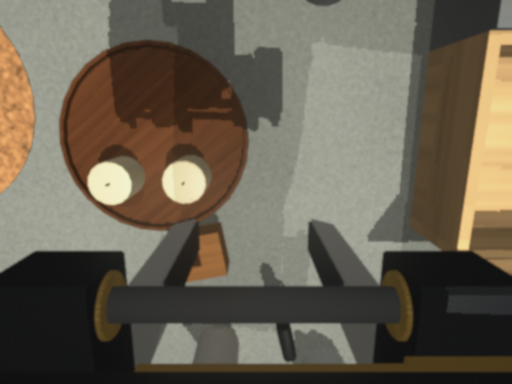

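move_arm:
  targets: "0 4 0 0 0.35; 0 8 0 0 0.35; 0 12 0 0 0.35; 0 16 0 0 0.35; 0 20 0 0 0.35; 0 24 0 0 0.35; 0.4 28 0 0 0.35; 0.8 32 0 0 0.35; 1.1 36 0 0 0.35; 1.1 38.2 0 0 0.35"

```text
time: 37.07
tool_pos: [0.5839, 0.3609, 0.1875]
orientation: [0.003, 1.0, 0.0, -0.0]
wrist_force: [1.0, 0.2, 0.8]
finger_gap: 0.061
```

Run:
```python
from h import *
optics.get_image('side');s=manip.read_state(); print(s['tool_pos'],s['finger_gap'])
```

```text
[0.58318876 0.36315833 0.18713604] 0.06137441292223654
```

move_arm:
  targets: "0.1 -0.3 -1 0 0.35; 0.1 -0.3 -4 0 0.35; 0.1 -0.3 -8 0 0.35; 0.1 -0.3 -11 0 0.35; 0.1 -0.3 -13 0 0.35; 0.1 -0.3 -14.4 0 0.35; 0.1 -0.3 -14.8 0 0.35; 0.1 -0.3 -14.8 0 0.35; 0.1 -0.3 -14.8 0 0.8; 0.1 -0.3 -14.8 0 0.8"

```text
time: 37.95
tool_pos: [0.5861, 0.3548, 0.0411]
orientation: [0.004, 1.0, 0.001, 0.001]
wrist_force: [-1.2, -0.8, -0.4]
finger_gap: 0.051
```

move_arm:
  targets: "0 0 0 0 0.8; 0 0 0 0 0.8; 0 0 0 0 0.8; 0 0 0 0 0.8; 0 0 1 0 0.8; 0 0 3 0 0.8; 0 0 6 0 0.8; 0 0 9 0 0.8; 0 0 12 0 0.8; -1 -2 14 0 0.8"

```text
time: 38.78
tool_pos: [0.5759, 0.3366, 0.1829]
orientation: [0.004, 1.0, 0.001, 0.002]
wrist_force: [0.7, 0.2, -0.6]
finger_gap: 0.0439
```

move_arm:
  targets: "-0.6 -4 0 0 0.8; -1.2 -8 0 0 0.8; -2 -12 0 0 0.8; -3 -16 0 0 0.8; -4 -20 0 0 0.8; -5 -24 0 0 0.8; -6 -28 0 0 0.8; -7 -32 0 0 0.8; -7.6 -36 0 0 0.8; -7.6 -40 0 0 0.8"

```text
time: 39.62
tool_pos: [0.4981, -0.067, 0.1804]
orientation: [0.004, 1.0, -0.0, 0.0]
wrist_force: [0.7, 0.5, -1.0]
finger_gap: 0.0438
```

Run:
```python
from h import *
x=snap('wrist','w17.png'); trayfit(x);candles(x,.045,.056,(.536,-.13,.12,.12))
s=manip.read_state(); print(s['tool_pos'],s['finger_gap'])
```

```text
tray 0.85 15118 circle [ 0.5335 -0.1308] 0.0999 mean [ 0.5014 -0.1437  0.0052] [100.  64.  41.]
tray 0.55 231 circle [ 0.5611 -0.1637] 0.0174 mean [ 0.5561 -0.1594  0.02  ] [157. 145. 115.]
cand [158. 251.] 438 [ 0.567  -0.1654] 0.0188 mean [ 0.5621 -0.1609  0.0489]
[ 0.49892094 -0.06977331  0.18022363] 0.044496469423084425
```

View pics/w17.png

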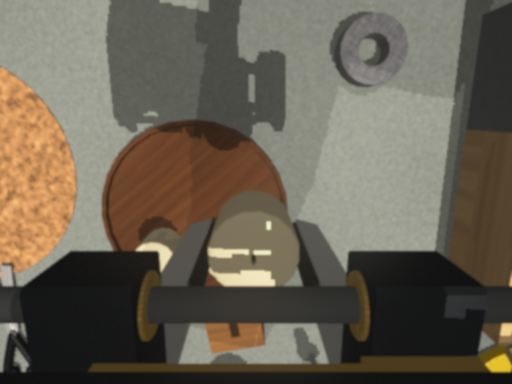

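move_arm:
  targets: "0 -3 0 0 0.8; 0 -6 0 0 0.8; 0 -9.6 -1 0 0.8; 0 -9.6 -4 0 0.8; 0 -9.6 -7 0 0.8; 0 -9.6 -10 0 0.8; 0 -9.6 -13 0 0.8; 0 -9.6 -15 0 0.8; 0 -9.6 -16 0 0.8; 0 -9.6 -16 0 0.8"

```text
time: 40.55
tool_pos: [0.4989, -0.1607, 0.0182]
orientation: [0.004, 1.0, 0.0, -0.001]
wrist_force: [0.0, 0.4, -0.7]
finger_gap: 0.0438
```

move_arm:
  targets: "0 0 -0.1 0 0.8; 0 0 -0.2 0 0.4; 0 0 -0.2 0 0.4; 0 0 -0.2 0 0.4; 0 0 -0.2 0 0.4; 0 0 1 0 0.4; 0 0 4 0 0.4; 0 0 8 0 0.4; 0 0 12 0 0.4; 0 0 17 0 0.35"

```text
time: 41.38
tool_pos: [0.4988, -0.1611, 0.1837]
orientation: [0.004, 1.0, -0.0, 0.0]
wrist_force: [-0.0, -0.8, -0.6]
finger_gap: 0.0595
```

Run:
```python
from h import *
x=snap('wrist','w18.png'); trayfit(x);candles(x,.045,.056,(.536,-.13,.12,.12))
q=snap('side','d18.png');candles(q,.045,.056,(.536,-.13,.12,.12));candles(q)
s=manip.read_state(); print(s['tool_pos'],s['finger_gap'])
```

```text
tray 0.94 18466 circle [ 0.5366 -0.1298] 0.0997 mean [ 0.5214 -0.1284  0.0053] [97. 65. 44.]
cand [253. 185.] 1594 [ 0.4991 -0.1607] 0.0221 mean [ 0.4981 -0.1609  0.0492]
cand [249. 258.] 1392 [ 0.5741 -0.1658] 0.022 mean [ 0.5728 -0.1658  0.0492]
cand [307. 262.] 279 [ 0.5764 -0.1029] 0.0189 mean [ 0.5777 -0.1081  0.049 ]
cand [227. 179.] 114 [ 0.5761 -0.1661] 0.0232 mean [ 0.5764 -0.1627  0.0496]
cand [251. 180.] 112 [ 0.5033 -0.16  ] 0.0233 mean [ 0.501  -0.158   0.0495]
cand [226. 195.] 132 [ 0.577  -0.0917] 0.0235 mean [ 0.5754 -0.0898  0.0496]
cand [233. 262.] 172 [0.5473 0.1655] 0.0845 mean [0.5456 0.1659 0.075 ]
cand [245. 343.] 345 [0.5143 0.3676] 0.022 mean [0.5142 0.3687 0.0737]
[ 0.50044479 -0.16178069  0.18499755] 0.06074805044698131
```

View pics/d18.png

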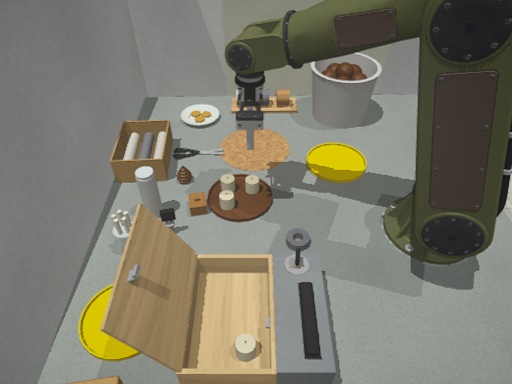

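move_arm:
  targets: "0 4 0 0 0.35; 0 8 0 0 0.35; 0 12 0 0 0.35; 0 16 0 0 0.35; 0 20 0 0 0.35; 0 24 0 0 0.35; 0 28 0 0 0.35; 0 32 0 0 0.35; 0.4 36 0 0 0.35; 0.8 40 0 0 0.35"

```text
time: 42.37
tool_pos: [0.5065, 0.2406, 0.1805]
orientation: [0.004, 1.0, -0.0, -0.001]
wrist_force: [0.2, 0.1, 0.8]
finger_gap: 0.061
```

move_arm:
  targets: "0.3 4 0 0 0.35; 0.6 8 0 0 0.35; 0.6 11 0 0 0.35; 0.6 12.8 0 0 0.35; 0.6 12.8 0 0 0.35; 0.6 12.8 0 0 0.35; 0.6 12.8 -3 0 0.35; 0.6 12.8 -5 0 0.35; 0.6 12.8 -5 0 0.35; 0.6 12.8 -5 0 0.35"

```text
time: 43.2
tool_pos: [0.5133, 0.3654, 0.1307]
orientation: [0.005, 1.0, -0.001, -0.001]
wrist_force: [0.0, 0.2, 1.1]
finger_gap: 0.061
```

move_arm:
  targets: "0 0.1 -3 0 0.35; 0 0.1 -6 0 0.35; 0 0.1 -8 0 0.35; 0 0.1 -9.1 0 0.35; 0 0.1 -9.1 0 0.35; 0 0.1 -9.1 0 0.8; 0 0.1 -9.1 0 0.8; 0 0.1 -9.1 0 0.8; 0 0.1 -9.1 0 0.8; 0 0.1 -9.1 0 0.8"

```text
time: 44.03
tool_pos: [0.5141, 0.368, 0.0418]
orientation: [0.004, 1.0, 0.001, 0.001]
wrist_force: [-1.3, -1.0, 8.7]
finger_gap: 0.0438
```

move_arm:
  targets: "0 0 1 0 0.8; 0 0 3 0 0.8; 0 0 6 0 0.8; 0 0 9 0 0.8; 0 0 12 0 0.8; 0 -2 14 0 0.8; 0 -5 14.5 0 0.8; 0 -9 14.5 0 0.8; 0 -13 14.5 0 0.8; 0 -17 14.5 0 0.8"

```text
time: 44.87
tool_pos: [0.5129, 0.1962, 0.1861]
orientation: [0.004, 1.0, 0.0, 0.001]
wrist_force: [1.4, -0.6, -0.8]
finger_gap: 0.0438
```

move_arm:
  targets: "0 -4 0 0 0.8; 0 -8 0 0 0.8; 0 -12 0 0 0.8; 0 -15 0 0 0.8; 0 -17 0 0 0.8; 0 -20 0 0 0.8; 0 -22 0 0 0.8; -0.5 -24 0 0 0.8; -1 -24 0 0 0.8; -1.5 -24 0 0 0.8"

```text
time: 45.7
tool_pos: [0.498, -0.0428, 0.1856]
orientation: [0.005, 1.0, 0.0, 0.0]
wrist_force: [0.7, -0.5, -0.8]
finger_gap: 0.0433
```

Run:
```python
from h import *
x=snap('wrist','w19.png'); trayfit(x);candles(x,.045,.056,(.536,-.13,.12,.12))
q=snap('side','d19.png');candles(q,.045,.056,(.536,-.13,.12,.12));trayfit(q)
s=manip.read_state(); print(s['tool_pos'],s['finger_gap'])
```

```text
tray 0.6 242 circle [ 0.4972 -0.1562] 0.0214 mean [ 0.4908 -0.145   0.0202] [206. 200. 165.]
tray 0.34 48 circle [ 0.5745 -0.0462] 0.0643 mean [ 0.5535 -0.0485  0.0029] [138. 128. 102.]
cand [130. 186.] 1587 [ 0.4988 -0.1604] 0.022 mean [ 0.4982 -0.1596  0.0492]
cand [131. 246.] 321 [ 0.5634 -0.1651] 0.019 mean [ 0.5584 -0.1646  0.0487]
cand [227. 179.] 115 [ 0.5769 -0.165 ] 0.0236 mean [ 0.5762 -0.1626  0.0493]
cand [251. 182.] 72 [ 0.5013 -0.1558] 0.0215 mean [ 0.5016 -0.1498  0.0492]
cand [226. 195.] 129 [ 0.5754 -0.0937] 0.024 mean [ 0.5757 -0.0903  0.0494]
tray 0.96 1718 circle [ 0.5383 -0.1289] 0.1016 mean [ 0.532  -0.111   0.0059] [103.  74.  52.]
[ 0.49843079 -0.04153712  0.18538586] 0.04396437979546569
```

View pics/w19.png

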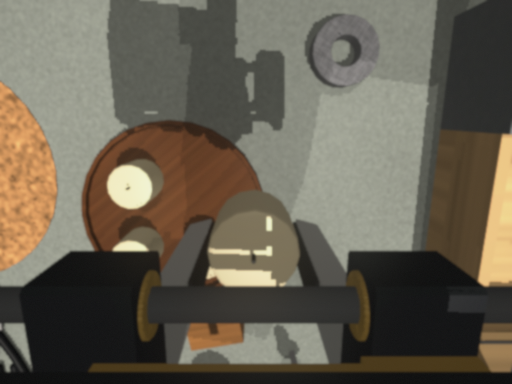

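move_arm:
  targets: "0 -3 0 0 0.8; 0.1 -5 -1 0 0.8; 0.1 -5 -4 0 0.8; 0.1 -5 -7 0 0.8; 0.1 -5 -10 0 0.8; 0.1 -5 -13 0 0.8; 0.1 -5 -15 0 0.8; 0.1 -5 -16 0 0.8; 0.1 -5 -16.4 0 0.8; 0.1 -5 -16.5 0 0.8"

```text
time: 46.73
tool_pos: [0.4996, -0.092, 0.02]
orientation: [0.004, 1.0, 0.0, -0.0]
wrist_force: [0.1, 1.0, -0.3]
finger_gap: 0.0437
```

move_arm:
  targets: "0 0 0 0 0.8; 0 0 -0.1 0 0.42; 0 0 -0.1 0 0.42; 0 0 -0.1 0 0.42; 0 0 -0.1 0 0.42; 0 0 1 0 0.42; 0 0 4 0 0.42; 0 0 8 0 0.42; 0 0 12 0 0.42; 0 3 14 0 0.42"

```text
time: 47.57
tool_pos: [0.5006, -0.065, 0.1655]
orientation: [0.006, 1.0, -0.001, 0.003]
wrist_force: [1.1, 0.2, 0.9]
finger_gap: 0.054
```

Run:
```python
from h import *
x=snap('wrist','w20.png'); trayfit(x);candles(x,.045,.056,(.536,-.13,.12,.12))
q=snap('side','d20.png');candles(q,.045,.056,(.536,-.13,.12,.12));trayfit(q)
s=manip.read_state(); print(s['tool_pos'],s['finger_gap'])
c=cv2.imread('pics/d20.png')[110:240,170:300]; cv2.imwrite('pics/d20c.png',cv2.resize(c,None,fx=4,fy=4,interpolation=2))
```

```text
tray 0.87 16508 circle [ 0.5406 -0.1328] 0.105 mean [ 0.5132 -0.1259  0.0055] [96. 66. 45.]
cand [223. 187.] 1795 [ 0.4991 -0.0917] 0.0221 mean [ 0.498  -0.0915  0.0492]
cand [147. 187.] 1790 [ 0.499  -0.1604] 0.022 mean [ 0.498  -0.1598  0.0491]
cand [146. 257.] 548 [ 0.5709 -0.1658] 0.0195 mean [ 0.5644 -0.166   0.0491]
cand [224. 264.] 1543 [ 0.5736 -0.0932] 0.0219 mean [ 0.5724 -0.0929  0.0492]
cand [227. 179.] 117 [ 0.5772 -0.1639] 0.0229 mean [ 0.5766 -0.1621  0.0495]
cand [252. 181.] 79 [ 0.5007 -0.158 ] 0.0216 mean [ 0.4988 -0.1524  0.0495]
cand [226. 195.] 131 [ 0.5753 -0.0933] 0.023 mean [ 0.5754 -0.09    0.0493]
cand [251. 196.] 133 [ 0.5033 -0.0895] 0.0227 mean [ 0.5013 -0.088   0.0493]
tray 0.71 1424 circle [ 0.5407 -0.1278] 0.102 mean [ 0.541  -0.11    0.0058] [101.  73.  52.]
[ 0.49927571 -0.06212302  0.16045655] 0.05488450475164405
```

View pics/w20.png

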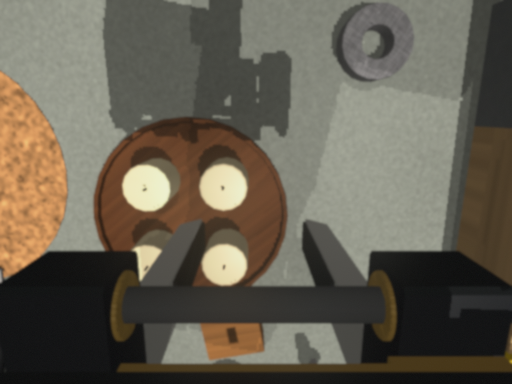

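View pics/d20c.png

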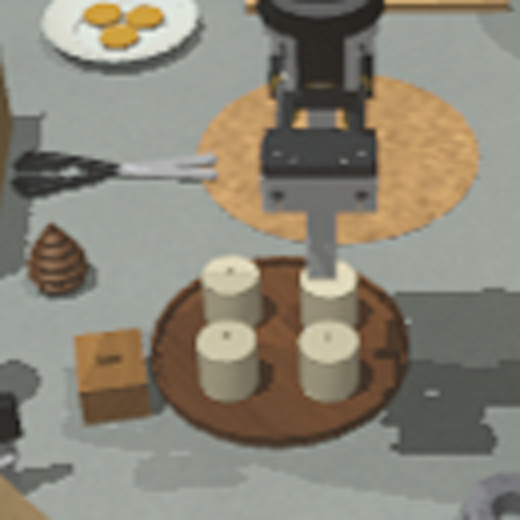

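move_arm:
  targets: "2 1.5 0 0 0.62; 3.8 2.95 0 0 0.62; 3.8 2.95 -2 0 0.62; 3.8 2.95 -5 0 0.62; 3.8 2.95 -8 0 0.62; 3.8 2.95 -10 0 0.62; 3.8 2.95 -11 0 0.62; 3.8 2.95 -11 0 0.62; 3.8 2.95 -11 0 0.62; 3.8 2.95 -11 0 0.62"

```text
time: 48.6
tool_pos: [0.5379, -0.0332, 0.051]
orientation: [0.005, 1.0, -0.0, 0.001]
wrist_force: [0.6, 1.5, -0.0]
finger_gap: 0.0359
```

Run:
```python
from h import *
x=snap('wrist','w21.png');q=snap('side','d21.png')
s=manip.read_state(); print(s['tool_pos'],s['finger_gap'])
W=world(x); 
# rim points near +y side
v=W[(W[...,2]>.010)&(W[...,2]<.018)&(abs(W[...,0]-.52)<.06)&(W[...,1]>-.08)&(W[...,1]<.0)]
print(len(v)); 
for a in np.arange(.46,.58,.02):
  k=v[abs(v[:,0]-a)<.005]; print(round(a,2),len(k),k[:,1].min() if len(k) else 0,k[:,1].max() if len(k) else 0)
```

```text
[ 0.53795909 -0.03303635  0.05115007] 0.03564146850761726
1668
0.46 110 -0.07446589988123008 -0.06185562458216594
0.48 177 -0.07995663330346092 -0.04583288071433336
0.5 160 -0.07105950649228832 -0.03604839667765477
0.52 112 -0.03750642591260358 -0.03165739501691466
0.54 103 -0.03589599079249519 -0.03042372049346245
0.56 122 -0.07994084350049593 -0.03261167081776271
```

View pics/w21.png

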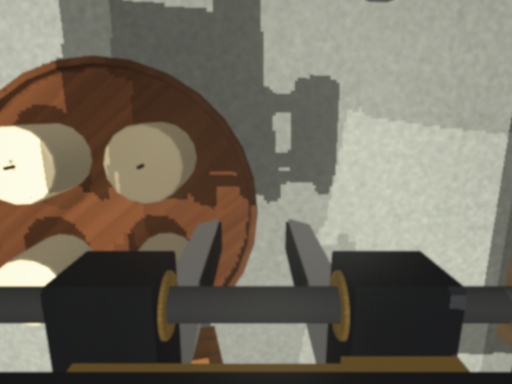

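move_arm:
  targets: "0 0 -1 0 0.62; 0 0 -2 0 0.62; 0 0 -3 0 0.62; 0 0 -3.8 0 0.62; 0 0 -4.2 0 0.62; 0 0 -4.2 0 0.62; 0 0 -4.2 0 0.8; 0 0 -4.2 0 1; 0 0 -4.2 0 1; 0 0 -4.2 0 1"
  squeeze: 15

```text
time: 49.53
tool_pos: [0.5374, -0.0329, 0.008]
orientation: [0.004, 1.0, -0.0, 0.0]
wrist_force: [-0.4, -0.3, -0.2]
finger_gap: 0.0125
```

move_arm:
  targets: "0 0 0 0 1; 0 0 0 0 1; 0 0 0 0 1; 0 0 0 0 1; 0 0 0 0 1; 0 0 0 0 1; 0 0 0 0 1; 0 0 0 0 1; 0 0 0 0 1; 0 0 0 0 1"

```text
time: 50.37
tool_pos: [0.5374, -0.033, 0.008]
orientation: [0.004, 1.0, -0.0, 0.0]
wrist_force: [0.1, -4.0, 1.8]
finger_gap: 0.0061
```

Run:
```python
from h import *
x=snap('wrist','w22.png');q=snap('side','d22.png')
s=manip.read_state(); print(s['tool_pos'],s['finger_gap'],s['wrist_force']); trayfit(q);candles(q,.045,.056,(.536,-.13,.12,.12))
c=cv2.imread('pics/d22.png')[110:240,170:300]; cv2.imwrite('pics/d22c.png',cv2.resize(c,None,fx=4,fy=4,interpolation=2))
print([(np.round(d['centre'],3).tolist(),round(d['p'],2)) for d in models.mark_of(q,'mat')])
q=optics.get_image('scene'); print([(np.round(d['centre'],3).tolist(),round(d['p'],2)) for d in models.mark_of(q,'mat')])
W=world(q)
for o in models.outline_of(q,'mat')[:1]: 
  v=W[o['pixels']&(q['range_z']>0)]; v=v[v[:,2]<.02]; print(cv2.minEnclosingCircle(v[:,:2].astype(np.float32)),v.mean(0))
```

```text
[ 0.53747411 -0.03294703  0.00802177] 0.006204722793820639 [ 0.88409723 -3.42072366  2.37416946]
tray 0.73 842 circle [ 0.5395 -0.1274] 0.1007 mean [ 0.5378 -0.1117  0.0065] [95. 71. 52.]
cand [253. 180.] 83 [ 0.4987 -0.16  ] 0.0221 mean [ 0.4971 -0.1569  0.0498]
cand [253. 196.] 91 [ 0.4999 -0.0892] 0.0204 mean [ 0.4962 -0.0877  0.0497]
[([0.489, -0.382, -0.002], 0.61)]
[([0.486, -0.384, -0.001], 0.75), ([0.683, -0.361, -0.0], 0.21)]
((0.49120578169822693, -0.3817550837993622), 0.12661956250667572) [ 0.49792251 -0.38553752  0.00096424]
```

View pics/d22c.png

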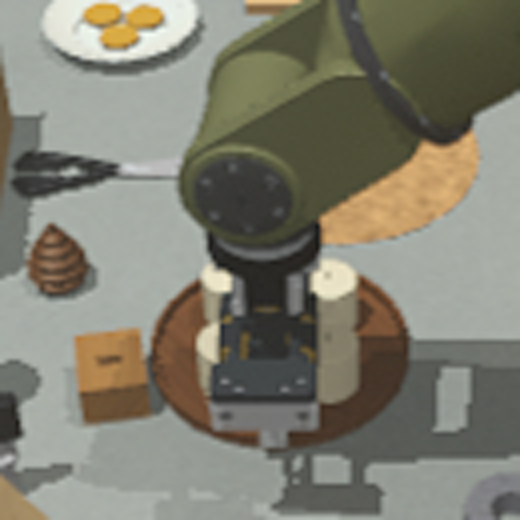

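move_arm:
  targets: "-0.1 -0.2 0 0 1; -0.3 -0.6 0 0 1; -0.6 -1.2 0 0 1; -0.9 -1.9 0 0 1; -1.3 -2.7 0 0 1; -1.7 -3.5 0 0 1; -2.1 -4.3 0 0 1; -2.5 -5.1 0 0 1; -2.9 -5.9 0 0 1; -3.3 -6.7 0 0 1"

```text
time: 51.55
tool_pos: [0.5043, -0.0992, 0.008]
orientation: [0.004, 1.0, 0.001, 0.0]
wrist_force: [3.1, 6.1, 2.9]
finger_gap: 0.0068
```

Run:
```python
from h import *
s=manip.read_state(); print(s['tool_pos'],s['finger_gap'],s['wrist_force'])
x=snap('scene','s23.png'); trayfit(x); candles(x,.045,.056,(.51,-.2,.12,.13))
```

```text
[ 0.504314   -0.09917377  0.00796896] 0.006784722883352646 [3.11369369 6.05619394 2.85235829]
tray 0.94 2183 circle [ 0.5108 -0.1993] 0.1044 mean [ 0.5293 -0.2011  0.0074] [79. 57. 43.]
cand [194. 222.] 101 [ 0.4725 -0.1596] 0.0218 mean [ 0.4798 -0.159   0.0502]
cand [167. 228.] 179 [ 0.4763 -0.2298] 0.0231 mean [ 0.4789 -0.2286  0.0507]
cand [201. 240.] 199 [ 0.5452 -0.1567] 0.0238 mean [ 0.5477 -0.1556  0.0506]
cand [173. 249.] 205 [ 0.5512 -0.2283] 0.0233 mean [ 0.5537 -0.2275  0.0508]
```

View pics/s23.png

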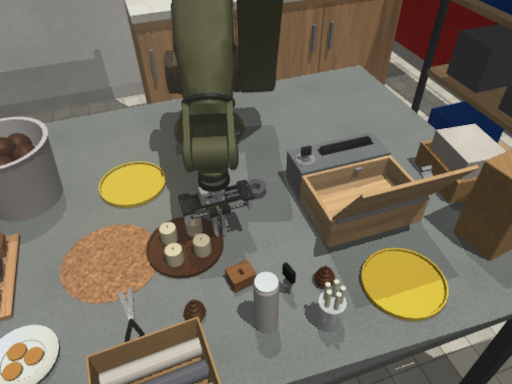

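move_arm:
  targets: "-0.1 -0.2 0 0 1; -0.3 -0.8 0 0 1; -0.5 -1.6 0 0 1; -0.7 -2.4 0 0 1; -0.9 -3.3 0 0 1; -1.1 -4.2 0 0 1; -1.3 -5.1 0 0 1; -1.5 -6 0 0 1; -1.7 -6.9 0 0 1; -1.8 -7.8 0 0 1"

```text
time: 52.48
tool_pos: [0.4865, -0.1769, 0.0079]
orientation: [0.004, 1.0, 0.001, -0.0]
wrist_force: [0.8, 7.1, 4.5]
finger_gap: 0.0069
```

move_arm:
  targets: "0 -0.9 0 0 1; 0 -1.8 0 0 1; 0 -2.7 0 0 1; 0 -3.6 0 0 1; 0 -4.4 0 0 1; 0 -5.2 0 0 1; 0 -6 0 0 1; 0 -6.6 0 0 1; 0 -7 0 0 1; 0 -7.2 0 0 1"

```text
time: 53.32
tool_pos: [0.4867, -0.2488, 0.0079]
orientation: [0.004, 1.0, 0.001, -0.0]
wrist_force: [1.1, 9.7, 7.9]
finger_gap: 0.005
```

Run:
```python
from h import *
s=manip.read_state(); print(s['tool_pos'],s['orientation'],s['finger_gap'],s['wrist_force'])
x=snap('scene','s24.png'); trayfit(x); candles(x,.045,.056,(.49,-.35,.12,.13))
q=snap('side','d24.png'); trayfit(q); candles(q,.045,.056,(.49,-.35,.12,.13))
for y in(x,q): print([(np.round(d['centre'],3).tolist(),round(d['p'],2)) for l in('tray','scissors','mat') for d in models.mark_of(y,l)])
c=cv2.imread('pics/d24.png')[80:210,170:300]; d=cv2.imread('pics/s24.png')[190:320,50:180]; cv2.imwrite('pics/c24.png',cv2.resize(np.hstack([c,d]),None,fx=3,fy=3,interpolation=2))
```

```text
[ 0.48669961 -0.24882369  0.00794217] [ 4.44393826e-03  9.99989679e-01  9.42169234e-04 -6.81734291e-05] 0.005014170155583571 [1.05279111 9.68977285 7.9192953 ]
tray 0.79 2120 circle [ 0.4814 -0.3448] 0.1001 mean [ 0.505  -0.351   0.0071] [86. 63. 48.]
cand [109. 232.] 189 [ 0.438 -0.371] 0.0237 mean [ 0.4405 -0.371   0.0501]
cand [137. 229.] 84 [ 0.4483 -0.3023] 0.0213 mean [ 0.4565 -0.3023  0.0499]
cand [137. 249.] 208 [ 0.5193 -0.3098] 0.0233 mean [ 0.5209 -0.3101  0.0507]
cand [107. 255.] 216 [ 0.5137 -0.3833] 0.0229 mean [ 0.5152 -0.3821  0.0504]
tray 0.72 752 circle [ 0.4843 -0.3471] 0.1091 mean [ 0.4823 -0.3182  0.0062] [101.  75.  55.]
cand [270. 138.] 68 [ 0.44   -0.3709] 0.0224 mean [ 0.438  -0.3697  0.0492]
cand [270. 151.] 62 [ 0.4424 -0.3027] 0.024 mean [ 0.4397 -0.3005  0.049 ]
[([0.48, -0.344, 0.002], 0.66), ([0.215, -0.296, 0.001], 0.63), ([0.802, 0.272, -0.0], 0.63), ([0.391, 0.193, 0.13], 0.63), ([0.685, -0.36, -0.002], 0.58)]
[([0.219, -0.294, 0.003], 0.96), ([0.48, -0.346, 0.005], 0.69), ([0.686, -0.357, 0.001], 0.6), ([0.71, -0.216, 0.0], 0.29), ([0.713, -0.215, 0.004], 0.31), ([0.38, 0.33, 0.114], 0.3)]
```

View pics/c24.png

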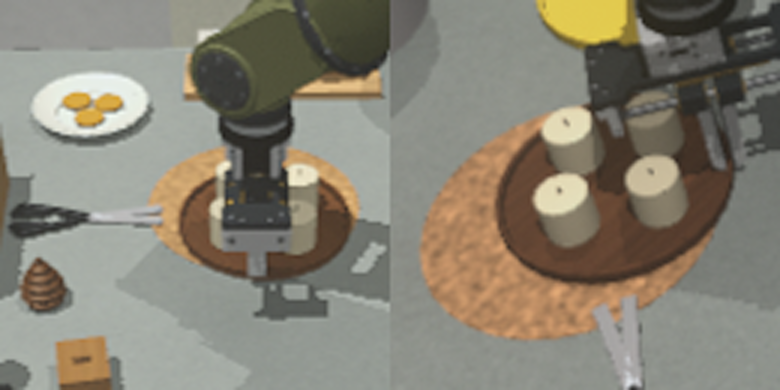

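move_arm:
  targets: "0 -0.2 0 0 1; 0.1 -0.6 0 0 1; 0.2 -1.2 0 0 1; 0.3 -1.8 0 0 1; 0.4 -2.4 0 0 1; 0.5 -3 0 0 1; 0.6 -3.4 0 0 1; 0.6 -3.7 0 0 1; 0.6 -3.9 0 0 1; 0.6 -3.9 0 0 1"

```text
time: 54.65
tool_pos: [0.4927, -0.2876, 0.008]
orientation: [0.005, 1.0, 0.001, -0.0]
wrist_force: [0.0, 5.8, 8.0]
finger_gap: 0.0047
```

```bash
cat > chk.py <<'E'
from h import *
import sys
t=sys.argv[1]
s=manip.read_state(); print(s['tool_pos'],s['finger_gap'],s['wrist_force'])
x=snap('scene','s%s.png'%t); trayfit(x); candles(x,.045,.056,(.49,-.38,.12,.13))
q=snap('side','d%s.png'%t); trayfit(q); candles(q,.045,.056,(.49,-.38,.12,.13))
for y in(x,q): print([(l,np.round(d['centre'],3).tolist(),round(d['p'],2)) for l in('tray','scissors','mat') for d in models.mark_of(y,l)])
c=cv2.imread('pics/d%s.png'%t)[80:210,170:300]; d=cv2.imread('pics/s%s.png'%t)[190:320,50:180]; cv2.imwrite('pics/c%s.png'%t,cv2.resize(np.hstack([c,d]),None,fx=3,fy=3,interpolation=2))
E
python3 chk.py 25
```

```text
[ 0.49267223 -0.28758483  0.00798242] 0.004735307263329389 [0.04301263 5.84937185 8.03672189]
tray 0.94 2148 circle [ 0.4759 -0.386 ] 0.1043 mean [ 0.503  -0.3898  0.0072] [88. 66. 51.]
tray 0.47 113 circle [ 0.4855 -0.425 ] 0.0438 mean [ 0.5194 -0.4222  0.0184] [173. 163. 137.]
cand [ 94. 234.] 166 [ 0.4333 -0.4047] 0.0229 mean [ 0.4359 -0.4078  0.0502]
cand [120. 253.] 208 [ 0.518  -0.3518] 0.0228 mean [ 0.5204 -0.3512  0.0504]
cand [ 90. 257.] 220 [ 0.5059 -0.423 ] 0.0239 mean [ 0.5089 -0.4226  0.0503]
cand [270. 133.] 78 [ 0.4339 -0.4042] 0.0244 mean [ 0.4355 -0.4025  0.0493]
cand [268. 145.] 72 [ 0.447  -0.3368] 0.0217 mean [ 0.4447 -0.3347  0.0492]
[('tray', [0.801, 0.273, -0.003], 0.88), ('tray', [0.478, -0.384, 0.003], 0.76), ('scissors', [0.688, -0.359, 0.0], 0.92), ('mat', [0.38, 0.33, 0.11], 0.3)]
[('tray', [0.477, -0.383, 0.004], 0.77), ('tray', [0.218, -0.294, 0.001], 0.73), ('tray', [0.788, -0.072, 0.0], 0.57), ('tray', [0.546, 0.298, -0.002], 0.26), ('scissors', [0.683, -0.356, 0.0], 0.71), ('scissors', [0.662, -0.091, -0.001], 0.32)]
```

View pics/c25.png

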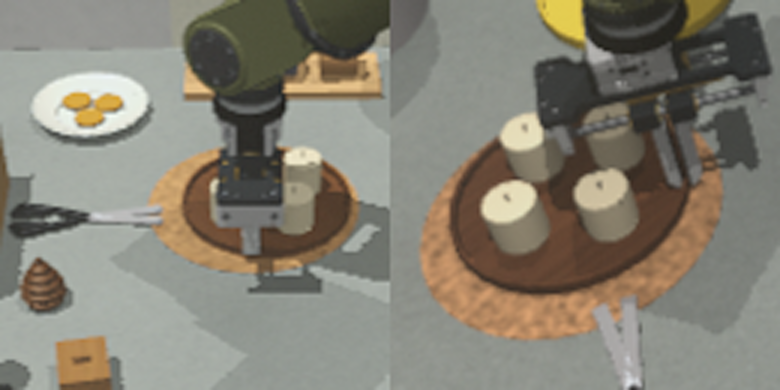

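move_arm:
  targets: "0 0 0 0 1; 0 0 0 0 1; 0.1 0 0 0.02 1; 0.2 0 0 0.04 1; 0.3 0 0 0.06 1; 0.4 0 0 0.08 1; 0.5 0 0 0.1 1; 0.6 0 0 0.12 1; 0.6 0 0 0.12 1; 0.6 0 0 0.12 1"
  squeeze: 30

```text
time: 55.98
tool_pos: [0.4971, -0.2883, 0.0079]
orientation: [-0.055, 0.998, 0.001, -0.002]
wrist_force: [-12.3, 1.7, 12.5]
finger_gap: 0.0055
```

```bash
python3 chk.py 26
```

```text
[ 0.49705555 -0.28825612  0.00788137] 0.005450447680061203 [-12.32288632   1.65903785  12.4801005 ]
tray 0.59 2178 circle [ 0.4798 -0.3867] 0.1042 mean [ 0.5071 -0.3899  0.0072] [89. 67. 52.]
cand [122. 230.] 71 [ 0.447  -0.3385] 0.0202 mean [ 0.4455 -0.3384  0.0508]
cand [ 95. 235.] 157 [ 0.4356 -0.4062] 0.023 mean [ 0.4374 -0.4067  0.0503]
cand [120. 254.] 213 [ 0.5215 -0.3534] 0.0225 mean [ 0.523  -0.3528  0.0504]
cand [ 89. 258.] 220 [ 0.5082 -0.4238] 0.0226 mean [ 0.5101 -0.4237  0.0503]
cand [270. 133.] 76 [ 0.4373 -0.4032] 0.0239 mean [ 0.437  -0.4012  0.0493]
[('tray', [0.478, -0.383, 0.002], 0.86), ('tray', [0.801, 0.271, -0.0], 0.71), ('tray', [0.519, -0.354, 0.022], 0.61), ('scissors', [0.684, -0.358, -0.001], 0.68), ('mat', [0.446, -0.339, 0.028], 0.32)]
[('tray', [0.219, -0.291, 0.001], 0.75), ('tray', [0.476, -0.382, 0.001], 0.63), ('scissors', [0.683, -0.354, 0.002], 0.85)]
```

move_arm:
  targets: "0 0 0 0 0.75; 0 0 0 0 0.75; 0 0 0 0 0.75; 0 0 0 0 0.75; 0 0 0 0 0.75; 0 0 1 0 0.75; 0 0 3 0 0.75; 0 0 6 0 0.75; 0 0 9 0 0.75; 0 0 13 0 0.75"

```text
time: 57.32
tool_pos: [0.4975, -0.2883, 0.1385]
orientation: [-0.056, 0.998, 0.001, -0.001]
wrist_force: [-0.1, -0.6, 0.4]
finger_gap: 0.0233
```

move_arm:
  targets: "0 -1 2 0 0.8; 1 -3 4 0 1; 3 -5 4 0 1; 5 -7 4 0 1; 6 -9 4 0 1; 6 -9 4 0 1; 6 -9 4 0 1; 6 -9 4 0 1; 6 -9 4 0 1; 6 -9 4 0 1"

```text
time: 58.15
tool_pos: [0.5582, -0.3782, 0.1785]
orientation: [-0.056, 0.998, -0.0, 0.0]
wrist_force: [-0.4, -0.4, -0.2]
finger_gap: 0.0003
```

Run:
```python
from h import *
s=manip.read_state(); print(s['tool_pos'],s['orientation'],s['finger_gap'])
x=snap('wrist','w27.png'); trayfit(x); candles(x,.045,.056,(.49,-.38,.12,.13))
W=world(x)
m=(W[...,2]>.011)&(W[...,2]<.018)&(np.hypot(W[...,0]-.48,W[...,1]+.384)<.115)&(np.hypot(W[...,0]-.48,W[...,1]+.384)>.08)
v=W[m]; 
A=np.c_[2*v[:,:2],np.ones(len(v))]; sol=np.linalg.lstsq(A,(v[:,:2]**2).sum(1),rcond=None)[0]; print('rim',len(v),sol[:2],np.sqrt(sol[2]+sol[0]**2+sol[1]**2))
h=cv2.cvtColor(x['image'],cv2.COLOR_RGB2HSV)
for o in models.outline_of(x,'mat')[:1]:
  v=W[o['pixels']&(W[...,2]<.01)]; print('mat',o['p'],len(v),cv2.minEnclosingCircle(v[:,:2].astype(np.float32)))
```

```text
[ 0.55819929 -0.3781987   0.17853393] [-5.58119231e-02  9.98441280e-01 -1.13160246e-04  1.63918694e-04] 0.00028779810844970486
tray 0.6 23995 circle [ 0.4774 -0.3824] 0.1039 mean [ 0.476  -0.3838  0.0054] [90. 61. 41.]
tray 0.45 665 circle [ 0.6426 -0.0967] 0.0273 mean [ 0.6396 -0.1059  0.0129] [75. 53. 32.]
cand [237.  41.] 2193 [ 0.4344 -0.4057] 0.0221 mean [ 0.4347 -0.4054  0.0492]
cand [313.  67.] 2088 [ 0.4477 -0.338 ] 0.022 mean [ 0.4478 -0.3384  0.0492]
cand [208. 125.] 1853 [ 0.5073 -0.4253] 0.022 mean [ 0.5071 -0.4247  0.0492]
cand [284. 149.] 1767 [ 0.5211 -0.3537] 0.022 mean [ 0.5205 -0.354   0.0492]
rim 2503 [ 0.47782055 -0.382517  ] 0.09674520365621887
mat 0.89 12357 ((0.4908648431301117, -0.38278645277023315), 0.12593385577201843)
```

View pics/w27.png

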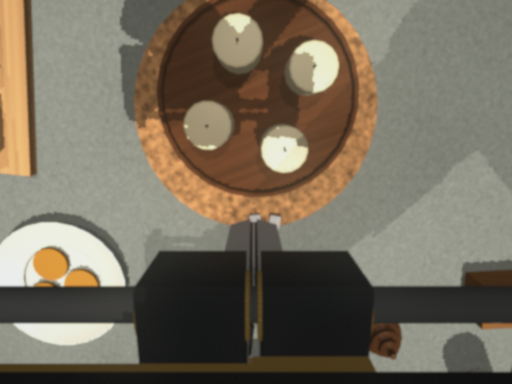

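move_arm:
  targets: "0 2 2 0 1; 0 5 4 0 1; 0 9 5 0 1; 0 13 5 0 1; 0 17 5 0 1; 0 20 5 0 1; 0 20 5 0 1; 0 20 5 0 1; 0 20 5 0 1; 0 20 5 0 1"

```text
time: 59.13
tool_pos: [0.5583, -0.1798, 0.2279]
orientation: [-0.055, 0.998, -0.0, -0.0]
wrist_force: [-0.5, -0.3, -0.4]
finger_gap: 0.0006
```

Run:
```python
from h import *
s=manip.read_state(); print(s['tool_pos'],s['finger_gap'],s['wrist_force'])
q=snap('side','d28.png'); trayfit(q); candles(q,.045,.056,(.49,-.38,.12,.13))
W=world(q); v=W[(W[...,2]>.113)&(W[...,2]<.16)&(abs(W[...,0]-.395)<.03)&(abs(W[...,1]-.19)<.03)]
print('bow',len(v),v[:,2].max(),cv2.minAreaRect(v[:,:2].astype(np.float32)))
x=snap('scene','s28.png'); trayfit(x)
print([(l,np.round(d['centre'],3).tolist(),round(d['p'],2)) for l in('tray','mat','scissors','cone_a','ribbon','spray_can') for d in models.mark_of(q,l)])
```

```text
[ 0.55826081 -0.17982952  0.22785948] 0.0005773427780734299 [-0.4641033  -0.31848111 -0.37614838]
tray 0.57 931 circle [ 0.4716 -0.3819] 0.1084 mean [ 0.4814 -0.3661  0.0061] [104.  75.  53.]
cand [249. 130.] 75 [ 0.5107 -0.423 ] 0.0236 mean [ 0.5107 -0.4204  0.0493]
cand [270. 133.] 75 [ 0.4361 -0.4011] 0.0225 mean [ 0.4367 -0.4017  0.0491]
cand [245. 142.] 81 [ 0.5243 -0.3536] 0.0233 mean [ 0.5236 -0.3506  0.0493]
cand [266. 145.] 86 [ 0.4498 -0.3341] 0.0232 mean [ 0.4504 -0.3343  0.0491]
bow 80 0.14463775995243316 ((0.39759036898612976, 0.19351822137832642), (0.03141484782099724, 0.009442646987736225), 84.03973388671875)
tray 0.65 2596 circle [ 0.4677 -0.3776] 0.112 mean [ 0.4945 -0.3825  0.0072] [92. 69. 53.]
[('tray', [0.477, -0.382, 0.004], 0.94), ('tray', [0.217, -0.295, 0.001], 0.81), ('scissors', [0.686, -0.353, -0.001], 0.55), ('cone_a', [0.393, 0.19, 0.132], 0.5), ('cone_a', [0.716, -0.214, 0.0], 0.45), ('cone_a', [0.477, -0.381, 0.005], 0.26), ('ribbon', [0.375, 0.045, -0.0], 0.8), ('spray_can', [0.791, -0.073, 0.002], 0.96)]
```

View pics/d28.png

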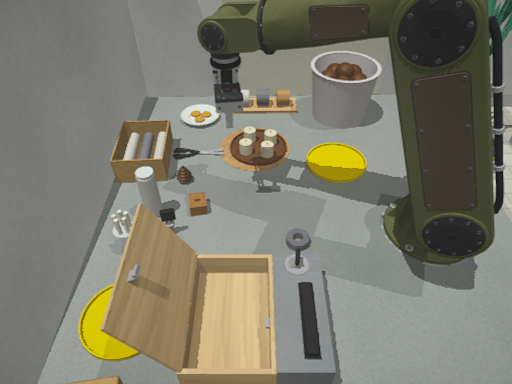

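```bash
python3 -c "
from rig import workorder; print(workorder.close_job())"
```

```text
the job is handed in; nothing more can be done
None
```

The job is handed in, at about 60 s of the 210 s allowed; no verdict is reported.

**What I did:**
1. Took the smaller key from its wooden block. The first grasp missed because I lifted before the jaws had shut; the key was not disturbed and the second try held.
2. Pushed the key in until the collar met the lock (about 25 N) and turned it clockwise until it stopped.
3. Pressed the release bar at its middle, and the lid sprang open.
4. Stood all four candles on the dark tray, gripped its rim and slid it onto the cork mat.

**Last checks:**
- **Key:** bow top at 0.144 m, as expected for fully in, and turned about 87° from where it started.
- **Lid:** open in the last side picture.
- **Candles:** all four upright, within about 55 mm of the tray's centre.
- **Tray:** flat. It swung a little while sliding, so its centre is about 13 mm from the mat's centre (limit 25 mm). A corrective twist moved it only about 3 mm, so I left it there. The outline fits from the scene and side cameras read up to about 10 mm differently. I trusted the wrist camera's fit of the rim, which the networks' marks agree with.
- **Other things on the table:** scissors, ribbon, spray can and one cone read as unmoved. The other cone was not reported in the last check, but nothing went near it.
- **Knocked tray:** the tray had moved about 2 to 3 cm by the time the lid opened, with the arm away from it. I measured it again before placing the candles.

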